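# Clear the board, tip the carton onto its back, pack the middle-size cases

## Task

At the optician's counter, first clear the short spectacle case off the grey packing board, laying it well clear on the counter. Then tip the tall open-fronted carton onto its back on the board by pushing its top away from you while the board's near edge blocks its foot (do not lift it), so that it lies square, opening up, its foot end at that edge; pack every middle-size case (150 mm long) into it, each flat and none standing proud of the rim. Leave the long case, the pump bottle and the pen cup where they are.

Things in the scene. Friction and masses are not known exactly. Their poses are not given: they have to be found in the camera images.
- board: fixed grey plastic packing board lying on the counter, 240 (its x axis) x 220 (y) x 12 mm high. Origin: centre of its underside, on the counter. Its near edge, 120 mm from the origin towards its -x (the robot's side), is the stop that blocks the carton's foot.
- carton: cardboard carton 90 deep (x) x 185 wide (y) x 195 mm tall (z), walls 4 mm, 0.2-0.4 kg, wholly open at the front (-x, facing the robot), closed elsewhere. Origin: centre of its underside. Starts upright on the counter 15-50 mm short of the board's near edge, turned up to 0.1 rad from the board. On its back its x points down, its z along the board's x; rim then 102 mm above the counter.
- carton_toplip (a point): middle of the front edge of the carton's top panel, a good place to push. The coated underside slides very easily (friction 0.12): a push at the top first slides the carton until the board blocks it; then it tips about its lower back edge and falls by itself past about 20 degrees of tilt.
- carton_bed (a point): middle of the inside of the carton's back panel: its inner floor when lying, then 16 mm above the counter. Inside: 187 long x 177 wide x 86 mm deep, room for two layers of two middle-size cases, long axis along the carton's z, centred 38 mm either side of the middle, with finger room. Lying, foot end overhangs the board by some 12 mm; it can be slid by pushing its ends.
- carton_heel (a point): middle of the carton's lower back edge (45 mm from its origin along its x), the edge it tips over; must stay low.
- case_a: dark hard-shell spectacle case, a box with rounded edges 150 long (its x axis) x 42 wide (y) x 34 high (z); grey seam line round it, small steel clasp. Origin at its centre (17 mm above what it lies on). One of the middle-size cases, to be packed; all middle-size ones are alike. May be absent (None).
- case_b: dark hard-shell spectacle case, a box with rounded edges 150 long (its x axis) x 42 wide (y) x 34 high (z); grey seam line round it, small steel clasp. Origin at its centre (17 mm above what it lies on). One of the middle-size cases, to be packed; all middle-size ones are alike. May be absent (None).
- case_c: dark hard-shell spectacle case, a box with rounded edges 150 long (its x axis) x 42 wide (y) x 34 high (z); grey seam line round it, small steel clasp. Origin at its centre (17 mm above what it lies on). One of the middle-size cases, to be packed; all middle-size ones are alike. May be absent (None).
- case_d: dark hard-shell spectacle case, a box with rounded edges 150 long (its x axis) x 42 wide (y) x 34 high (z); grey seam line round it, small steel clasp. Origin at its centre (17 mm above what it lies on). One of the middle-size cases, to be packed; all middle-size ones are alike. May be absent (None).
- case_short: dark hard-shell spectacle case, a box with rounded edges 115 long (its x axis) x 42 wide (y) x 34 high (z); grey seam line round it, small steel clasp. Origin at its centre (17 mm above what it lies on). Wrong size; it starts lying on the board, where the carton must go, and is to be laid flat on free counter beside it, its centre more than 170 mm to the side of the board's middle line.
- case_long: dark hard-shell spectacle case, a box with rounded edges 195 long (its x axis) x 42 wide (y) x 34 high (z); grey seam line round it, small steel clasp. Origin at its centre (17 mm above what it lies on). Wrong size: leave it.
- pump: loose white pump bottle with a red pump head, 75 mm across, 202 mm tall, beside the board; leave it. Origin: centre of its underside.
- pencup: loose dark metal pen cup, 80 mm across, 100 mm tall, pens to 155 mm, beside the board; leave it. Origin: centre of its underside.

How it is judged:
By the outcome, as a careful person would: the job done as asked, in the order asked, and still so for the second after the job is handed in, with the robot touching nothing.
Of case_a, case_b, case_c, case_d only 3 to 4 are there at a start; the rules pass over those that are not, and their reading is None.
At some moment in a run one of case_a, case_b, case_c, case_d may be knocked a few centimetres aside while the robot is not near it.
Once in a run the grip may slacken for a moment while it holds something.
It also fails if it takes over 210 s, if anything falls off the work surface, if the arm or the gripper's body presses on something with over 40 N, if the wrist force passes 120 N, or if a joint passes its speed limit or range.

## Robot

A 6-joint arm with a two-finger parallel gripper is mounted at the origin on the work surface. World frame = base frame: x ahead of the robot, y to its left, z up, the work surface at z = 0. Lengths are in m, angles in rad, forces in N, time in s.
With the tool pointing down it reaches from about 0.25 to 0.775 m from the base axis. Payload 4 kg.
Tool frame: the origin (TCP) lies midway between the tips of the shut fingers; the grasp point (between the pads) lies 19 mm behind it (robot.pinch_z is the distance from the TCP to the grasp point, in m); x points along the fingers, y is the direction in which the jaws open and shut, and the axes are right-handed (so a half turn about x gives the same grasp; the last joint's range is limited). The gripper opens to 94 mm and grips with 3 to 60 N. Pads are 16 mm wide; open, the fingers measure 119 mm over their backs; the gripper's body (75 mm by 177 mm) begins 78 mm behind the grasp point.
Start: joints at [-1.408, 0.087, 1.371, -0, 1.684, -0.103], TCP at [0.144, -0.531, 0.206] pointing down, gripper open.
Joint ranges: [-3.1, 3.1], [-0.76, 2.03], [0.27, 2.55], [-1.08, 4.22], [0.17, 2.65], [-2.57, 2.57]. Speed limits (rad/s): [2.79, 2.79, 3.14, 3.14, 3.14, 3.14].

## Interface

Orientations are given as [roll, pitch, yaw] about the fixed x, y, z axes, in that order (R = Rz(yaw) Ry(pitch) Rx(roll)).
In Python, from bench import robot, imaging gives the robot as it stands. The module is installed in compiled form; this text tells all that it offers.
- The arm moves only by the tool drive_tool, never from a script. Its argument "commands" is a list that holds one entry, the list of rows, each a list of 4 numbers: the shift along the tool's x, y, z as a fraction of full scale, then the turn about the tool's x as a fraction of full scale. A call has 1 to 20 rows; each row shifts and turns the commanded pose from where the row before left it, along the tool's axes as they then stand; what a row does not reach is not made up. Full scale, the value 1, is 0.25 m for a shift and 360 degrees for a turn. A row lasts 1/10 s, in which the tool goes at most 50 mm and 8.59 degrees, less where a joint would pass 70% of its speed; a pose out of reach is approached as far as the arm can. A call with a number of a shift or a turn outside -1 to 1 is refused whole. A call with a gripper value outside its range is refused whole. "grip" is the opening, from 0 (shut) to 1 (fully open), set as the call begins (left out, the last holds). The fingers move at their own pace and stop on an object; the grip force is fixed at half the most. Time passes only in rows, so rows that do not move let the fingers close. It gives the time, the measured TCP pose, the force and the opening at its end, in the units of the state.
- robot.get_obs(): the state, without advancing time (a new reading comes with each control period).
- imaging.snapshot(name): name is "side" or "top" or "wrist"; returns a dict with "pixels" (480x640x3 uint8, red, green, blue), "z_map" (480x640 float32, m along the optical axis (not along the pixel's ray), 0 where there is no reading), "mtx" (3x3 intrinsics, pixels), "extrinsics" (4x4, takes a point from world to camera coordinates). Camera axes: x right, y up, looking along -z (the intrinsics and any distortion apply to the point x, -y, -z); pixel columns grow to the right and rows downward; lengths in m; the calibration is good to about 2 mm. The wrist camera is an equidistant fisheye: a pixel r from the principal point sees the ray r / f radians off the axis. A picture is of the moment at which its call begins.
- robot.close_job(): hands the job in, once; it reports no verdict.
The state is a dict: "time": time; "joint_positions": joint angles; "qvel": joint speeds; "joint_torque": joint torques, N m; "tool_pos": TCP position; "ee_rot": TCP orientation; "wrist_force": force on the tool from outside, world axes, zero at the start; "wrist_torque": the same for the moment, N m; "width": finger opening in m.
Only numpy, scipy, OpenCV 4.12 (cv2) and the standard library are available. Lean on these libraries where they do the work, as an engineer would, in place of code of your own. Each camera call takes 0.05 s, during which the arm holds its last target.

## Working session

There is one attempt and no reset: what is moved stays moved. The work goes in short steps, Python scripts to look and compute and a tool call to move; the robot and the scene stay as the last step left them, time stands still between calls to the robot, and variables do not carry over. Pictures are saved under pics/ and viewed, and the job is handed in when it is done.

Besides the shell and the picture viewer there is one more tool, called after ">>>" by a JSON object that holds its "method" and its "body", one argument or row to a line. drive_tool: Moves the arm, as the interface text tells. Shift numbers are shares of 0.25 m and turn numbers shares of 360 degrees, none past 1 either way. Its arguments: {"type":"object","properties":{"commands":{"type":"array","items":{"type":"array","items":{"type":"array","items":{"type":"number","minimum":-1,"maximum":1}}}},"grip":{"type":"number"}},"required":["commands"]}

```bash
mkdir -p pics; ls; cat > h.py <<'E'
import numpy as np, cv2
from bench import robot, imaging
def snap(name, fn=None):
    s=imaging.snapshot(name)
    if fn: cv2.imwrite('pics/'+fn, s['pixels'][:,:,::-1])
    return s
def cloud(s):
    # world points HxWx3 for pinhole
    z=s['z_map'].astype(float); K=np.array(s['mtx']); E=np.array(s['extrinsics'])
    v,u=np.mgrid[0:z.shape[0],0:z.shape[1]]
    X=(u-K[0,2])/K[0,0]*z; Y=-(v-K[1,2])/K[1,1]*z
    P=np.stack([X,Y,-z],-1)
    W=(P-E[:3,3])@E[:3,:3]
    W[z==0]=np.nan
    return W
E
python3 - <<'E'
from h import *
o=robot.get_obs(); print({k:np.round(v,3) for k,v in o.items()})
print(robot.pinch_z)
for n in ['top','side','wrist']:
    s=snap(n,n+'0.png'); print(n,np.round(s['mtx'],1).tolist(),np.round(s['extrinsics'],3).tolist(), [k for k in s])
E
```

```text
pics
{'time': np.float64(0.0), 'joint_positions': array([-1.408,  0.088,  1.372, -0.   ,  1.684, -0.103]), 'qvel': array([ 0.   , -0.   , -0.   ,  0.001, -0.001,  0.001]), 'joint_torque': array([-0.0000e+00, -3.4018e+01, -3.0243e+01,  7.2000e-02,  3.3000e-02,
       -0.0000e+00]), 'tool_pos': array([ 0.144, -0.53 ,  0.204]), 'ee_rot': array([-1.663,  1.569,  1.745]), 'wrist_force': array([ 0.485, -0.352,  0.471]), 'wrist_torque': array([ 0.033, -0.   , -0.046]), 'width': np.float64(0.094)}
0.0188
top [[541.4, 0.0, 319.7], [0.0, 541.4, 245.0], [0.0, 0.0, 1.0]] [[0.022, -0.999, 0.029, -0.035], [0.999, 0.023, 0.048, -0.526], [-0.048, 0.028, 0.998, -1.392], [0.0, 0.0, 0.0, 1.0]] ['pixels', 'z_map', 'mtx', 'extrinsics']
side [[570.9, 0.0, 306.0], [0.0, 570.9, 243.1], [0.0, 0.0, 1.0]] [[-0.938, -0.346, 0.017, 0.474], [0.242, -0.62, 0.747, -0.22], [-0.248, 0.704, 0.665, -1.184], [0.0, 0.0, 0.0, 1.0]] ['pixels', 'z_map', 'mtx', 'extrinsics']
wrist [[371.6, 0.0, 319.6], [0.0, 371.6, 236.9], [0.0, 0.0, 1.0]] [[0.263, -0.965, -0.003, -0.548], [0.939, 0.257, -0.229, 0.024], [0.221, 0.058, 0.974, -0.39], [0.0, 0.0, 0.0, 1.0]] ['pixels', 'z_map', 'mtx', 'extrinsics']
```

View pics/top0.png

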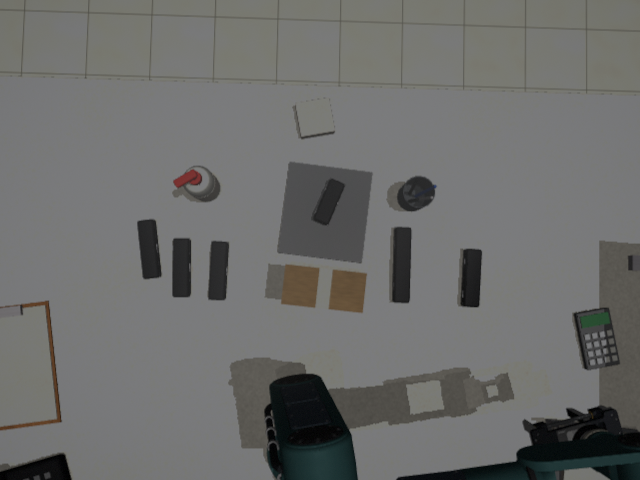

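View pics/side0.png

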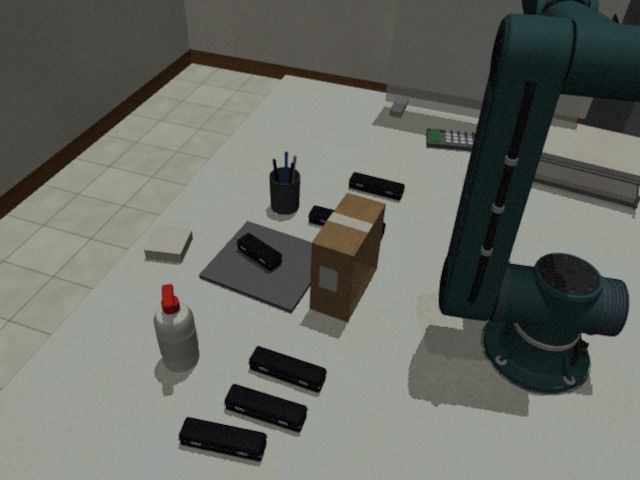

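View pics/wrist0.png

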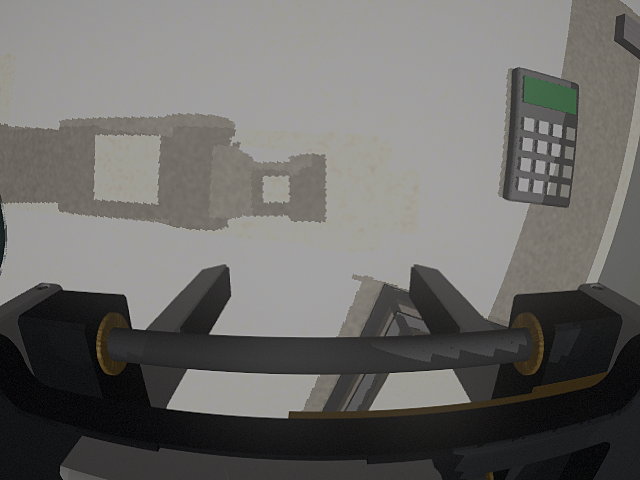

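The top view shows the board at about (325,212) with the short case on it at (329,201), and the carton at (324,288). Cases lie at (148,249), (181,267), (218,270), (402,265) and (470,278). The one at (402,265) looks like the long one.

```bash
cat >> h.py <<'E'
def segs(s,lo,hi,xr=(0.2,0.85),yr=(-0.6,0.6),minpix=60):
    W=cloud(s); m=(W[...,2]>lo)&(W[...,2]<hi)&(W[...,0]>xr[0])&(W[...,0]<xr[1])&(W[...,1]>yr[0])&(W[...,1]<yr[1])
    n,l,st,c=cv2.connectedComponentsWithStats(m.astype(np.uint8),connectivity=4)
    out=[]
    for i in range(1,n):
        if st[i,4]<minpix: continue
        P=W[l==i]; zt=np.percentile(P[:,2],90)
        T=P[P[:,2]>zt-0.012]
        r=cv2.minAreaRect(T[:,:2].astype(np.float32)); b=cv2.boxPoints(r)
        e0=b[1]-b[0]; e1=b[2]-b[1]
        L=e0 if np.linalg.norm(e0)>np.linalg.norm(e1) else e1
        a=np.arctan2(L[1],L[0]); a=(a+np.pi/2)%np.pi-np.pi/2
        out.append(dict(c=np.array(r[0]),size=sorted(r[1])[::-1],ang=a,zt=zt,n=st[i,4],px=c[i]))
    return out
def show(o):
    for d in o: print('c',np.round(d['c'],4),'size',np.round(d['size'],3),'ang %.3f zt %.3f n %d'%(d['ang'],d['zt'],d['n']),'px',np.round(d['px']))
def R_tool():
    from scipy.spatial.transform import Rotation as R
    return R.from_euler('xyz',robot.get_obs()['ee_rot']).as_matrix()
E
python3 - <<'E'
from h import *
s=snap('top'); show(segs(s,0.018,0.4))
print('board');show(segs(s,0.007,0.016,xr=(.3,.85),yr=(-.25,.25),minpix=500))
W=cloud(s); print(W[330,500],W[450,500])
g=s['pixels'].astype(int); hsv=cv2.cvtColor(s['pixels'],cv2.COLOR_RGB2HSV)
print(g[240,310],g[130,450],g[290,300])
# board corners by color
m=((hsv[...,2]<115)).astype(np.uint8); m[:150]=0;m[262:]=0;m[:,:270]=0;m[:,380:]=0
c,_=cv2.findContours(m,cv2.RETR_EXTERNAL,cv2.CHAIN_APPROX_NONE); c=max(c,key=cv2.contourArea)
r=cv2.minAreaRect(c); b=cv2.boxPoints(r); print(b)
K=s['mtx'];E=s['extrinsics']
def ray(u,v,z):
    d=E[:3,:3].T@np.array([(u-K[0,2])/K[0,0],-(v-K[1,2])/K[1,1],-1]); o=-E[:3,:3].T@E[:3,3]; return o+d*(z-o[2])/d[2]
q=np.array([ray(u,v,.012) for u,v in b]); print(np.round(q,4),np.round(q.mean(0),4))
print(np.round(R_tool(),3))
s=snap('side'); print('side'); show(segs(s,0.018,0.4))
E
```

```text
c [ 0.8333 -0.0068] size [0.091 0.044] ang -1.440 zt 0.033 n 519 px [315. 127.]
c [0.6607 0.2889] size [0.055 0.02 ] ang -0.991 zt 0.200 n 1069 px [199. 183.]
c [ 0.6572 -0.2662] size [0.055 0.049] ang 0.034 zt 0.128 n 714 px [417. 193.]
c [ 0.6363 -0.0431] size [0.115 0.043] ang -0.382 zt 0.049 n 759 px [328. 202.]
c [0.5053 0.4142] size [0.15  0.044] ang 0.148 zt 0.036 n 1027 px [148. 249.]
c [ 0.4794 -0.2353] size [0.194 0.044] ang -0.014 zt 0.037 n 1272 px [402. 265.]
c [0.4595 0.3303] size [0.148 0.044] ang 0.034 zt 0.036 n 1030 px [181. 268.]
c [0.4542 0.2357] size [0.149 0.044] ang -0.032 zt 0.036 n 1003 px [218. 271.]
c [ 0.4496 -0.4172] size [0.149 0.045] ang -0.036 zt 0.037 n 1006 px [471. 278.]
c [ 0.4198 -0.0287] size [0.185 0.09 ] ang 1.481 zt 0.197 n 3281 px [323. 289.]
c [0.2113 0.0118] size [0.109 0.006] ang -1.423 zt 0.376 n 1537 px [300. 391.]
board
c [ 0.6123 -0.0359] size [0.24  0.222] ang -0.101 zt 0.014 n 6039 px [324. 214.]
[ 0.31498707 -0.50115668  0.00113208] [ 0.00452584 -0.50406106 -0.00213495]
[78 78 79] [123 123 122] [98 80 58]
[[275.87692 252.98463]
 [28
[... 371 characters left out ...]
0184] size [0.108 0.006] ang -1.392 zt 0.374 n 1273 px [456. 239.]
c [ 0.4502 -0.4117] size [0.149 0.053] ang -0.030 zt 0.035 n 682 px [377. 184.]
c [ 0.421  -0.0239] size [0.193 0.092] ang 1.480 zt 0.196 n 6074 px [343. 249.]
c [ 0.8331 -0.0036] size [0.098 0.045] ang -1.443 zt 0.032 n 477 px [178. 244.]
c [ 0.6377 -0.0368] size [0.116 0.047] ang -0.380 zt 0.047 n 886 px [260. 251.]
c [0.6611 0.2933] size [0.057 0.02 ] ang -0.994 zt 0.198 n 2549 px [176. 330.]
c [0.4553 0.2414] size [0.151 0.045] ang -0.010 zt 0.036 n 1630 px [288. 367.]
c [0.4608 0.3353] size [0.149 0.044] ang 0.020 zt 0.036 n 1916 px [266. 406.]
c [0.5062 0.4197] size [0.15  0.044] ang 0.140 zt 0.036 n 2174 px [223. 437.]
```

```bash
cat >> h.py <<'E'
def plan(xyz,phi):
    """totals: tool-x (down+), tool y,z at current orientation, turn; fractions"""
    o=robot.get_obs(); R=R_tool(); d=np.array(xyz)-o['tool_pos']; t=R.T@d/0.25
    p0=np.arctan2(R[1,1],R[0,1]); dp=(phi-p0+np.pi)%(2*np.pi)-np.pi
    R1=np.array([[0,np.cos(phi)],[0,np.sin(phi)]])
    c,s_=np.cos(phi),np.sin(phi)
    ty=np.array([c,s_,0]); tx=np.array([0,0,-1.]); tz=np.cross(tx,ty)
    print('now',np.round(o['tool_pos'],4),'phi %.3f'%p0,'shift(cur axes)',np.round(t,3),'turn %.4f'%(-dp/2/np.pi),'| shift in final axes',np.round([d@tx/.25,d@ty/.25,d@tz/.25],3),'q6 ~ %.2f'%(np.arctan2(xyz[1],xyz[0])-phi), 't',o['time'],'w %.3f'%o['width'])
E
python3 -c "
from h import *
plan([.637,-.040,.30],-1.952)"
```

```text
now [ 0.1444 -0.5304  0.2049] phi -1.305 shift(cur axes) [-0.379 -1.376 -2.416] turn 0.1030 | shift in final axes [-0.38  -2.554 -1.099] q6 ~ 1.89 t 0.25 w 0.094
```

>>> {"method": "drive_tool", "body": {
  "commands": [
    [[-0.13,0,0,0],[-0.13,0,0,0],[-0.12,0,0,0],[0,-0.086,-0.151,0],[0,-0.086,-0.151,0],[0,-0.086,-0.151,0],[0,-0.086,-0.151,0],[0,-0.086,-0.151,0],[0,-0.086,-0.151,0],[0,-0.086,-0.151,0],[0,-0.086,-0.151,0],[0,-0.086,-0.151,0],[0,-0.086,-0.151,0],[0,-0.086,-0.151,0],[0,-0.086,-0.151,0],[0,-0.086,-0.151,0],[0,-0.086,-0.151,0],[0,-0.086,-0.151,0],[0,-0.086,-0.151,0]]
  ],
  "grip": 1
}}

```text
time: 2.15
tool_pos: [0.6379, -0.0386, 0.3003]
ee_rot: [0.56, 1.571, -2.316]
wrist_force: [-0.0, -0.8, 0.5]
width: 0.0943
```

>>> {"method": "drive_tool", "body": {
  "commands": [
    [[0,0,0,0.0206],[0,0,0,0.0206],[0,0,0,0.0206],[0,0,0,0.0206],[0,0,0,0.0206],[0,0,0,0],[0,0,0,0]]
  ]
}}

```text
time: 2.85
tool_pos: [0.6369, -0.0401, 0.3002]
ee_rot: [0.384, 1.57, -3.136]
wrist_force: [-0.7, -0.7, -0.5]
width: 0.0941
```

```bash
python3 -c "
from h import *
plan([.637,-.040,.018],-1.952); snap('wrist','w1.png')"
```

```text
now [ 0.6369 -0.0401  0.3002] phi -1.949 shift(cur axes) [ 1.129e+00 -1.000e-03 -1.000e-03] turn 0.0004 | shift in final axes [ 1.129e+00 -1.000e-03 -0.000e+00] q6 ~ 1.89 t 2.85 w 0.094
```

View pics/w1.png

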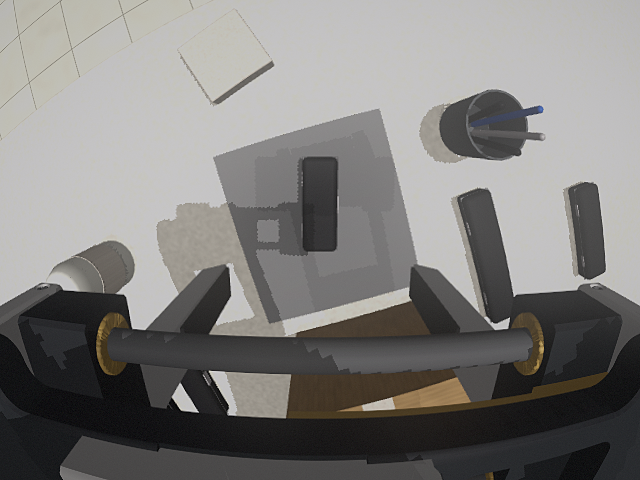

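The short case is at (320,203), well centred between the fingers. I'll check it against the wrist depth.

```bash
cat >> h.py <<'E'
_cloud=cloud
def cloud_w(s):
    z=s['z_map'].astype(float); K=np.array(s['mtx']); E=np.array(s['extrinsics'])
    v,u=np.mgrid[0:z.shape[0],0:z.shape[1]]
    a=(u-K[0,2])/K[0,0]; b=(v-K[1,2])/K[1,1]; th=np.hypot(a,b)+1e-9
    k=np.tan(np.minimum(th,1.5))/th
    P=np.stack([a*k*z,-b*k*z,-z],-1); W=(P-E[:3,3])@E[:3,:3]; W[z==0]=np.nan
    W[th>1.2]=np.nan
    return W
def cloud(s): return cloud_w(s) if abs(s['mtx'][0,0]-371.6)<3 else _cloud(s)
E
python3 -c "
from h import *
s=snap('wrist'); show(segs(s,.018,.06)); print('b'); show(segs(s,.007,.016,minpix=800))"
```

```text
c [ 0.8359 -0.0036] size [0.091 0.044] ang -1.385 zt 0.031 n 2091 px [233.  72.]
c [ 0.689  -0.2782] size [0.023 0.003] ang 0.951 zt 0.057 n 146 px [485. 101.]
c [ 0.6641 -0.2315] size [0.072 0.025] ang -0.145 zt 0.056 n 571 px [453. 130.]
c [ 0.6668 -0.2809] size [0.025 0.007] ang -1.313 zt 0.056 n 158 px [488. 118.]
c [ 0.6514 -0.2929] size [0.013 0.003] ang -0.243 zt 0.057 n 143 px [501. 125.]
c [ 0.6498 -0.2666] size [0.007 0.004] ang -0.511 zt 0.055 n 101 px [484. 132.]
c [ 0.6347 -0.2828] size [0.009 0.002] ang -0.760 zt 0.057 n 81 px [500. 140.]
c [ 0.6247 -0.2627] size [0.017 0.002] ang -1.459 zt 0.056 n 84 px [490. 151.]
c [ 0.6388 -0.0402] size [0.116 0.044] ang -0.405 zt 0.047 n 3378 px [320. 203.]
c [ 0.4526 -0.4128] size [0.149 0.044] ang -0.037 zt 0.034 n 2197 px [590. 230.]
c [ 0.4821 -0.232 ] size [0.194 0.044] ang -0.013 zt 0.035 n 3834 px [489. 253.]
c [0.6729 0.2564] size [0.073 0.03 ] ang 0.128 zt 0.056 n 764 px [116. 262.]
c [ 0.4639 -0.0532] size [0.11  0.004] ang 1.474 zt 0.055 n 1331 px [373. 324.]
c [0.4351 0.2386] size [0.103 0.044] ang -0.060 zt 0.035 n 1246 px [202. 393.]
b
c [ 0.6141 -0.0314] size [0.241 0.221] ang -0.102 zt 0.013 n 26400 px [320. 217.]
```

>>> {"method": "drive_tool", "body": {
  "commands": [
    [[0.14,0,0,0],[0.14,0,0,0],[0.14,0,0,0],[0.14,0,0,0],[0.14,0,0,0],[0.14,0,0,0],[0.1,0,0,0],[0.1,0,0,0],[0.05,0,0,0],[0.04,0,0,0],[0,0,0,0],[0,0,0,0]]
  ]
}}

```text
time: 4.15
tool_pos: [0.6378, -0.0403, 0.0192]
ee_rot: [-2.948, 1.569, -0.188]
wrist_force: [1.2, -0.0, 0.1]
width: 0.0936
```

>>> {"method": "drive_tool", "body": {
  "commands": [
    [[0,0,0,0],[0,0,0,0],[0,0,0,0],[0,0,0,0],[0,0,0,0],[0,0,0,0],[0,0,0,0],[0,0,0,0]]
  ],
  "grip": 0
}}

```text
time: 4.95
tool_pos: [0.6369, -0.0401, 0.0179]
ee_rot: [1.015, 1.571, -2.508]
wrist_force: [-0.0, 0.5, 1.1]
width: 0.042
```

>>> {"method": "drive_tool", "body": {
  "commands": [
    [[-0.06,0,0,0],[-0.12,0,0,0],[-0.14,0,0,0],[-0.14,0,0,0],[-0.14,0,0,0],[-0.14,0,0,0],[-0.14,0,0,0],[-0.14,0,0,0],[-0.1,0,0,0],[0,0,0,0]]
  ]
}}

```text
time: 5.95
tool_pos: [0.6382, -0.0403, 0.3046]
ee_rot: [-2.92, 1.56, -0.16]
wrist_force: [1.0, 1.1, -0.5]
width: 0.0416
```

```bash
python3 -c "
from h import *
plan([.29,-.32,.30],-1.952)"
```

```text
now [ 0.6382 -0.0403  0.3046] phi -1.952 shift(cur axes) [0.005 1.557 0.877] turn -0.0000 | shift in final axes [0.018 1.557 0.877] q6 ~ 1.12 t 5.95 w 0.042
```

>>> {"method": "drive_tool", "body": {
  "commands": [
    [[0,0.06,0.03,0],[0,0.11,0.063,0],[0,0.11,0.063,0],[0,0.11,0.063,0],[0,0.11,0.063,0],[0,0.11,0.063,0],[0,0.11,0.063,0],[0,0.11,0.063,0],[0,0.11,0.063,0],[0,0.11,0.063,0],[0,0.11,0.063,0],[0,0.11,0.063,0],[0,0.11,0.063,0],[0,0.11,0.063,0],[0,0.06,0.03,0],[0,0,0,0],[0,0,0,0]]
  ]
}}

```text
time: 7.65
tool_pos: [0.2885, -0.3175, 0.2969]
ee_rot: [-0.9, 1.569, 1.86]
wrist_force: [0.4, 0.5, -1.3]
width: 0.0418
```

```bash
python3 -c "
from h import *
plan([.29,-.32,.007],-1.952)
s=snap('side','s1.png'); show([d for d in segs(s,.02,.4)])"
```

```text
now [ 0.2885 -0.3175  0.2969] phi -1.953 shift(cur axes) [ 1.16   0.009 -0.011] turn -0.0001 | shift in final axes [ 1.16   0.007 -0.009] q6 ~ 1.12 t 7.65 w 0.042
c [ 0.296  -0.2953] size [0.121 0.067] ang 1.181 zt 0.361 n 1433 px [449. 115.]
c [ 0.6571 -0.2607] size [0.057 0.051] ang 0.019 zt 0.124 n 1275 px [285. 185.]
c [ 0.4508 -0.4114] size [0.15  0.052] ang -0.061 zt 0.035 n 636 px [377. 183.]
c [ 0.4212 -0.0248] size [0.19  0.091] ang 1.482 zt 0.196 n 6006 px [344. 248.]
c [ 0.8355 -0.0018] size [0.095 0.045] ang -1.387 zt 0.032 n 475 px [178. 244.]
c [0.6609 0.2939] size [0.057 0.02 ] ang -0.996 zt 0.198 n 2533 px [176. 330.]
c [0.4553 0.2414] size [0.15  0.046] ang -0.025 zt 0.036 n 1596 px [288. 367.]
c [0.461  0.3356] size [0.15  0.045] ang 0.022 zt 0.035 n 1863 px [266. 406.]
c [0.5065 0.4195] size [0.15  0.045] ang 0.145 zt 0.036 n 2125 px [223. 437.]
```

View pics/s1.png

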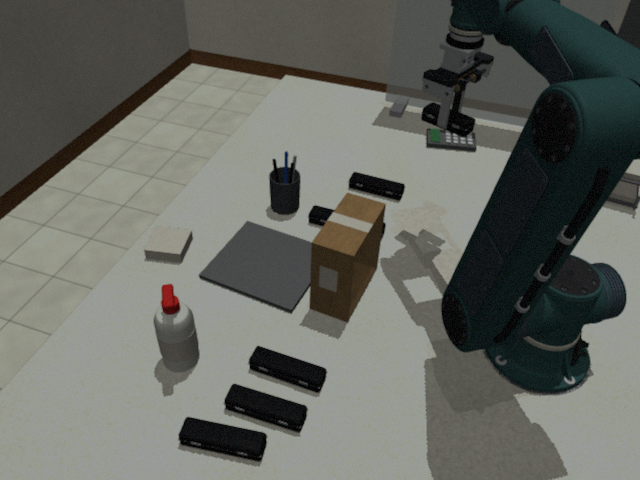

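The case is held at about (448,120) in the side view, and nothing else has moved. I'll lower and release it.

>>> {"method": "drive_tool", "body": {
  "commands": [
    [[0.14,0,0,0],[0.14,0,0,0],[0.14,0,0,0],[0.14,0,0,0],[0.14,0,0,0],[0.14,0,0,0],[0.14,0,0,0],[0.08,0,0,0],[0.04,0,0,0],[0.03,0,0,0],[0.026,0,0,0],[0,0,0,0],[0,0,0,0]]
  ]
}}

```text
time: 9.0
tool_pos: [0.2892, -0.3186, 0.0099]
ee_rot: [2.554, 1.569, -0.969]
wrist_force: [-0.6, -0.5, -1.2]
width: 0.0416
```

>>> {"method": "drive_tool", "body": {
  "commands": [
    [[0,0,0,0],[0,0,0,0],[0,0,0,0],[0,0,0,0],[0,0,0,0],[0,0,0,0],[0,0,0,0],[-0.05,0,0,0],[-0.12,0,0,0],[-0.12,0,0,0],[-0.14,0,0,0],[-0.14,0,0,0],[-0.14,0,0,0],[0,0,0,0]]
  ],
  "grip": 1
}}

```text
time: 10.4
tool_pos: [0.2906, -0.3206, 0.1935]
ee_rot: [2.557, 1.558, -0.966]
wrist_force: [0.9, 0.4, 1.1]
width: 0.094
```

```bash
python3 -c "
from h import *
plan([.29,-.03,.24],-1.66)
s=snap('wrist','w2.png'); show(segs(s,.02,.4,yr=(-.6,-.1)))"
```

```text
now [ 0.2906 -0.3206  0.1935] phi -1.952 shift(cur axes) [-0.198 -1.077  0.433] turn -0.0465 | shift in final axes [-0.186 -1.157  0.106] q6 ~ 1.56 t 10.4 w 0.094
c [ 0.4802 -0.2331] size [0.195 0.044] ang -0.020 zt 0.035 n 7511 px [168.  87.]
c [ 0.4351 -0.4138] size [0.119 0.045] ang -0.037 zt 0.035 n 5030 px [355.  52.]
c [ 0.4126 -0.1182] size [0.09  0.005] ang -0.093 zt 0.166 n 10596 px [ 48. 205.]
c [ 0.2915 -0.3188] size [0.113 0.044] ang -0.379 zt 0.035 n 5304 px [317. 220.]
c [ 0.3132 -0.3286] size [0.148 0.017] ang 1.191 zt 0.329 n 68581 px [321. 364.]
c [ 0.32   -0.2588] size [0.037 0.014] ang -1.566 zt 0.334 n 1830 px [ 26. 463.]
c [ 0.2763 -0.3727] size [0.059 0.021] ang 0.628 zt 0.334 n 3806 px [579. 465.]
```

The short case now lies flat on the counter at (0.29,-0.32), angle -0.38. Next I'll go to the push start, closing the gripper.

>>> {"method": "drive_tool", "body": {
  "commands": [
    [[-0.1,0,0,-0.015],[-0.1,0,0,-0.015],[0,0,0,-0.015],[0,0,0,0],[0,0,0,0]]
  ],
  "grip": 0
}}

```text
time: 10.95
tool_pos: [0.2883, -0.3174, 0.2351]
ee_rot: [-0.825, 1.568, 2.216]
wrist_force: [-0.7, -0.3, 0.2]
width: 0.0575
```

```bash
python3 -c "
from h import *
plan([.325,-.017,.18],-1.672)"
```

```text
now [ 0.2883 -0.3174  0.2351] phi -1.671 shift(cur axes) [ 0.223 -1.21  -0.026] turn 0.0001 | shift in final axes [ 0.22  -1.21  -0.025] q6 ~ 1.62 t 10.95 w 0.057
```

>>> {"method": "drive_tool", "body": {
  "commands": [
    [[0,-0.12,0,0],[0,-0.12,0,0],[0,-0.12,0,0],[0,-0.12,0,0],[0,-0.12,0,0],[0,-0.12,0,0],[0,-0.12,0,0],[0,-0.12,0,0],[0,-0.12,-0.013,0],[0,-0.12,-0.013,0],[0.11,0,0,0],[0.11,0,0,0],[0,0,0,0],[0,0,0,0]]
  ]
}}

```text
time: 12.35
tool_pos: [0.3241, -0.02, 0.1809]
ee_rot: [-0.096, 1.569, 2.946]
wrist_force: [0.6, 0.5, 0.1]
width: 0.0006
```

```bash
python3 -c "
from h import *
plan([.325,-.017,.18],-1.672)
s=snap('side','s2.png'); show(segs(s,.02,.22,yr=(-.2,.2)))"
```

```text
now [ 0.3241 -0.02    0.1809] phi -1.670 shift(cur axes) [ 0.004 -0.012 -0.003] turn 0.0003 | shift in final axes [ 0.004 -0.012 -0.002] q6 ~ 1.62 t 12.35 w 0.001
c [ 0.4221 -0.0253] size [0.192 0.093] ang 1.485 zt 0.196 n 5414 px [342. 252.]
c [ 0.3226 -0.0093] size [0.023 0.013] ang 0.395 zt 0.217 n 141 px [395. 235.]
c [ 0.8346 -0.0013] size [0.094 0.045] ang -1.390 zt 0.031 n 451 px [178. 244.]
```

View pics/s2.png

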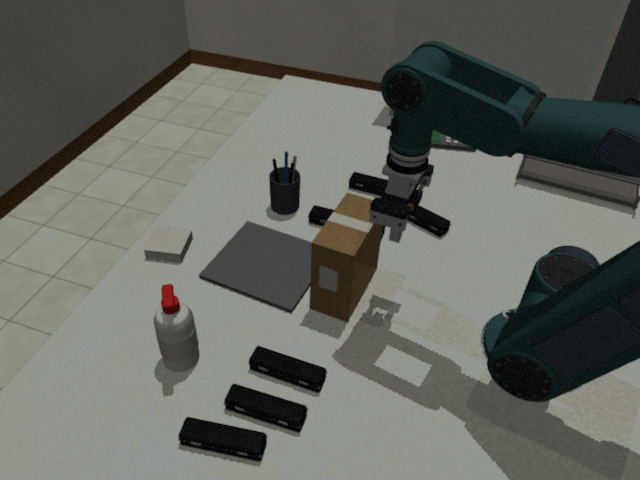

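The fingers stand in front of the top lip at (395,235). I'll push now: approach, slide up to the board, then tip.

>>> {"method": "drive_tool", "body": {
  "commands": [
    [[0,-0.012,-0.04,0],[0,0,-0.04,0],[0,0,-0.04,0],[0,0,-0.02,0],[0,0,-0.02,0],[0,0,-0.02,0],[0,0,-0.02,0],[0,0,-0.02,0],[0,0,-0.02,0],[0,0,-0.02,0],[0,0,-0.02,0],[0,0,-0.02,0],[0,0,-0.02,0],[0,0,0,0]]
  ]
}}

```text
time: 13.8
tool_pos: [0.4052, -0.0251, 0.1813]
ee_rot: [0.76, 1.571, -2.48]
wrist_force: [-0.3, -0.5, 0.3]
width: 0.0002
```

```bash
python3 -c "
from h import *
plan([.325,-.017,.18],-1.672)
s=snap('side','s3.png'); show(segs(s,.02,.22,yr=(-.2,.2)))"
```

```text
now [ 0.4052 -0.0251  0.1813] phi -1.669 shift(cur axes) [ 0.005 -0.001  0.322] turn 0.0004 | shift in final axes [0.005 0.    0.322] q6 ~ 1.62 t 13.8 w 0.000
c [ 0.4489 -0.0245] size [0.187 0.109] ang 1.491 zt 0.203 n 5374 px [332. 253.]
c [ 0.8314 -0.0016] size [0.096 0.044] ang -1.472 zt 0.032 n 467 px [178. 244.]
```

View pics/s3.png

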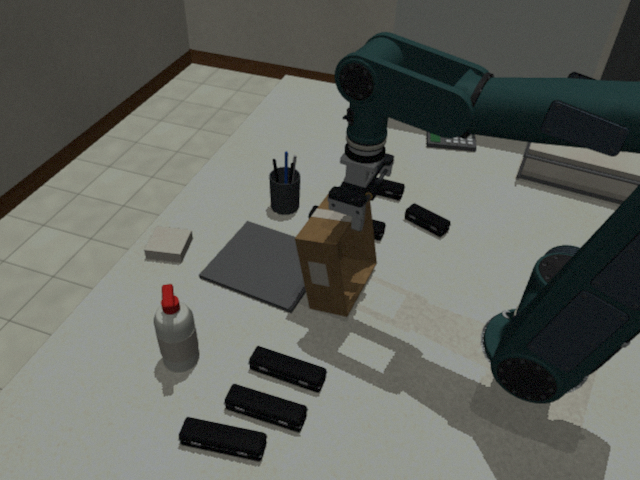

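The carton is tipping at (335,255), with its foot against the board. I'll carry on.

>>> {"method": "drive_tool", "body": {
  "commands": [
    [[0,0,-0.03,0],[0,0,-0.03,0],[0,0,-0.03,0],[0,0,-0.03,0],[0,0,-0.03,0],[0,0,-0.03,0],[0,0,-0.03,0],[0,0,-0.03,0],[0,0,-0.03,0],[0,0,0,0],[0,0,0,0]]
  ]
}}

```text
time: 14.95
tool_pos: [0.4718, -0.0316, 0.1813]
ee_rot: [0.08, 1.57, 3.123]
wrist_force: [0.2, 0.5, -0.6]
width: 0.0002
```

```bash
python3 -c "
from h import *
plan([.325,-.017,.18],-1.672)
s=snap('side','s4.png'); show(segs(s,.02,.26,yr=(-.2,.2)))"
```

```text
now [ 0.4718 -0.0316  0.1813] phi -1.669 shift(cur axes) [ 0.006 -0.     0.59 ] turn 0.0004 | shift in final axes [0.005 0.001 0.59 ] q6 ~ 1.62 t 14.95 w 0.000
c [ 0.5585 -0.0381] size [0.199 0.193] ang -0.092 zt 0.101 n 5923 px [290. 250.]
c [ 0.8354 -0.0013] size [0.094 0.045] ang -1.384 zt 0.032 n 456 px [178. 244.]
```

View pics/s4.png

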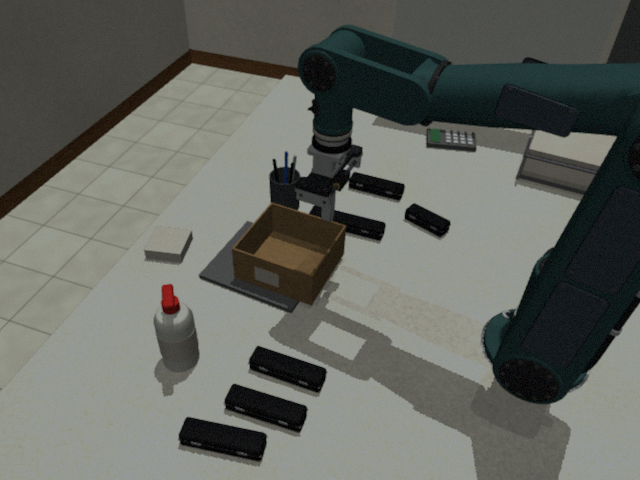

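The carton lies on its back on the board, opening up, at (290,250). I'll clear the arm and measure.

>>> {"method": "drive_tool", "body": {
  "commands": [
    [[-0.1,0,0.05,0],[-0.14,0,0.1,0],[-0.14,-0.1,0.1,0],[-0.1,-0.14,0,0],[0,-0.14,0,0],[0,-0.14,0,0],[0,-0.14,0,0],[0,-0.14,0,0],[0,-0.14,0,0],[0,-0.1,0,0],[0,0,0,0]]
  ],
  "grip": 1
}}

```text
time: 16.1
tool_pos: [0.4346, 0.2356, 0.3008]
ee_rot: [-0.085, 1.57, 2.962]
wrist_force: [0.8, -1.3, -0.2]
width: 0.0853
```

```bash
python3 -c "
from h import *
plan([.4548,.2386,.25],-1.60)
for n in ['top','side','wrist']:
    s=snap(n,n+'5.png'); print(n); show(segs(s,.02,.15)); 
    print('rim'); show(segs(s,.09,.112,yr=(-.2,.15),xr=(.4,.8),minpix=100))
    print('board'); show(segs(s,.007,.016,xr=(.4,.8),yr=(-.2,.15),minpix=300))
"
```

```text
now [0.4346 0.2356 0.3008] phi -1.665 shift(cur axes) [ 0.203 -0.02  -0.079] turn -0.0104 | shift in final axes [ 0.203 -0.015 -0.08 ] q6 ~ 2.08 t 16.1 w 0.085
top
c [ 0.8352 -0.0067] size [0.09  0.047] ang -1.373 zt 0.033 n 511 px [315. 127.]
c [0.6677 0.2726] size [0.065 0.062] ang -0.034 zt 0.142 n 742 px [203. 185.]
c [ 0.6584 -0.2601] size [0.078 0.078] ang 0.258 zt 0.106 n 644 px [417. 193.]
c [ 0.5573 -0.0413] size [0.195 0.185] ang -0.090 zt 0.103 n 1166 px [334. 222.]
c [0.5336 0.4187] size [0.093 0.045] ang 0.167 zt 0.036 n 607 px [147. 237.]
c [ 0.4795 -0.2352] size [0.195 0.043] ang -0.014 zt 0.037 n 1266 px [402. 265.]
c [0.5076 0.3305] size [0.052 0.04 ] ang 0.048 zt 0.035 n 189 px [183. 246.]
c [0.4934 0.2349] size [0.069 0.044] ang 0.025 zt 0.036 n 438 px [218. 255.]
c [ 0.4496 -0.4165] size [0.15  0.045] ang -0.039 zt 0.037 n 993 px [471. 278.]
c [ 0.2899 -0.3202] size [0.115 0.044] ang -0.384 zt 0.037 n 775 px [434. 340.]
rim
c [ 0.5573 -0.0413] size [0.195 0.185] ang -0.090 zt 0.104 n 597 px [330. 228.]
board
c [ 0.6126 -0.0336] size [0.24  0.222] ang -0.104 zt 0.0
[... 1580 characters left out ...]
0.194 0.044] ang -0.021 zt 0.034 n 2637 px [615. 153.]
c [0.5074 0.4167] size [0.151 0.043] ang 0.138 zt 0.035 n 3664 px [172. 165.]
c [0.4561 0.2398] size [0.149 0.045] ang -0.024 zt 0.035 n 4158 px [313. 186.]
c [0.4622 0.3336] size [0.15  0.044] ang 0.035 zt 0.035 n 3964 px [238. 190.]
c [ 0.2786 -0.3094] size [0.085 0.04 ] ang -0.386 zt 0.034 n 482 px [633. 277.]
rim
c [ 0.5587 -0.038 ] size [0.196 0.188] ang -0.089 zt 0.102 n 3632 px [532.  85.]
board
c [0.6063 0.0628] size [0.208 0.06 ] ang -0.254 zt 0.013 n 3502 px [437.  66.]
c [ 0.6968 -0.0865] size [0.137 0.028] ang -1.442 zt 0.013 n 656 px [532.   5.]
c [ 0.5572 -0.0583] size [0.188 0.139] ang -0.090 zt 0.016 n 5050 px [522. 101.]
```

View pics/top5.png

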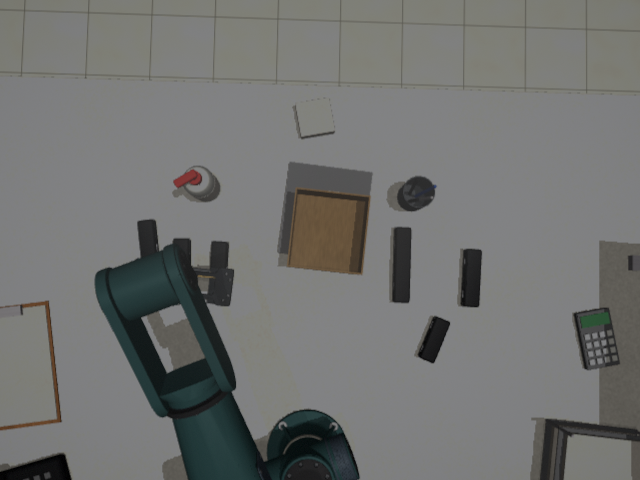

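The carton is square (yaw -0.089 against the board's -0.102). However, its foot overhangs the board edge by about 33 mm where about 12 mm is expected. I'll push it forward about 20 mm while it is empty.

```bash
cat >> h.py <<'E'
BC=np.array([.6135,-.0335]); BY=-.102
def b2w(x,y): return BC+np.array([x*np.cos(BY)-y*np.sin(BY),x*np.sin(BY)+y*np.cos(BY)])
def w2b(p):
    d=np.array(p[:2])-BC; return np.array([d[0]*np.cos(BY)+d[1]*np.sin(BY),-d[0]*np.sin(BY)+d[1]*np.cos(BY)])
E
python3 -c "
from h import *
c=w2b([.5585,-.0385]);print(c)
p=b2w(-.205,c[1]+.005); print(p); plan([p[0],p[1],.03],-1.673)"
```

```text
[-0.05420502 -0.01057429]
[ 0.40899789 -0.01817156]
now [0.435  0.2326 0.3015] phi -1.670 shift(cur axes) [1.087 1.008 0.005] turn 0.0005 | shift in final axes [1.086e+00 1.009e+00 1.000e-03] q6 ~ 1.63 t 16.25 w 0.093
```

>>> {"method": "drive_tool", "body": {
  "commands": [
    [[0,0.14,0,0],[0,0.14,0,0],[0,0.14,0,0],[0,0.14,0,0],[0,0.14,0,0],[0,0.14,0,0],[0,0.14,0,0],[0,0.03,0,0],[0.14,0,0,0],[0.14,0,0,0],[0.14,0,0,0],[0.14,0,0,0],[0.14,0,0,0],[0.14,0,0,0],[0.14,0,0,0],[0.1,0,0,0],[0,0,0,0],[0,0,0,0]]
  ],
  "grip": 0
}}

```text
time: 18.05
tool_pos: [0.4104, -0.0181, 0.032]
ee_rot: [-2.829, 1.571, 0.214]
wrist_force: [0.3, 0.2, 0.1]
width: 0.0005
```

>>> {"method": "drive_tool", "body": {
  "commands": [
    [[0,0,-0.04,0],[0,0,-0.04,0],[0,0,-0.04,0],[0,0,-0.02,0],[0,0,-0.02,0],[0,0,-0.02,0],[0,0,-0.02,0],[0,0,-0.02,0],[0,0,0,0],[0,0,0,0]]
  ]
}}

```text
time: 19.05
tool_pos: [0.4656, -0.0235, 0.0316]
ee_rot: [2.996, 1.57, -0.244]
wrist_force: [-0.9, 0.3, 0.8]
width: 0.0007
```

```bash
python3 -c "
from h import *
print(w2b(robot.get_obs()['tool_pos']))
for n in ['top','side','wrist']:
    s=snap(n,n+'6.png'); print(n)
    show(segs(s,.02,.112,yr=(-.2,.15),xr=(.4,.8),minpix=100))
"
```

```text
[-0.14818016 -0.00515156]
top
c [ 0.5701 -0.0432] size [0.195 0.185] ang -0.100 zt 0.103 n 1000 px [337. 208.]
side
c [ 0.5616 -0.0384] size [0.217 0.191] ang -0.098 zt 0.098 n 4655 px [275. 252.]
wrist
c [ 0.5325 -0.0369] size [0.189 0.125] ang 1.491 zt 0.101 n 80531 px [336. 184.]
```

View pics/top6.png

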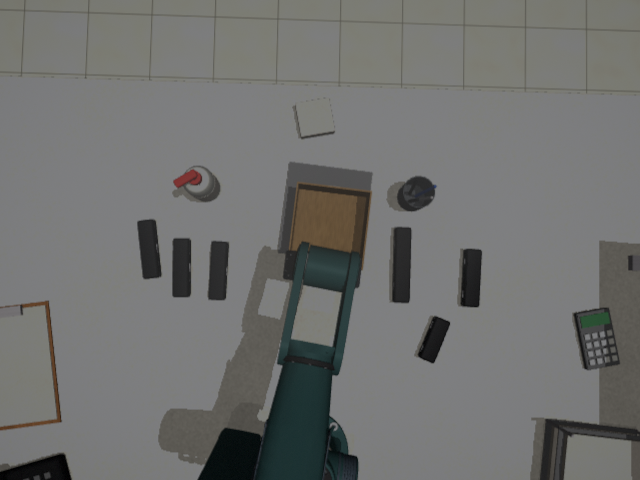

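View pics/side6.png

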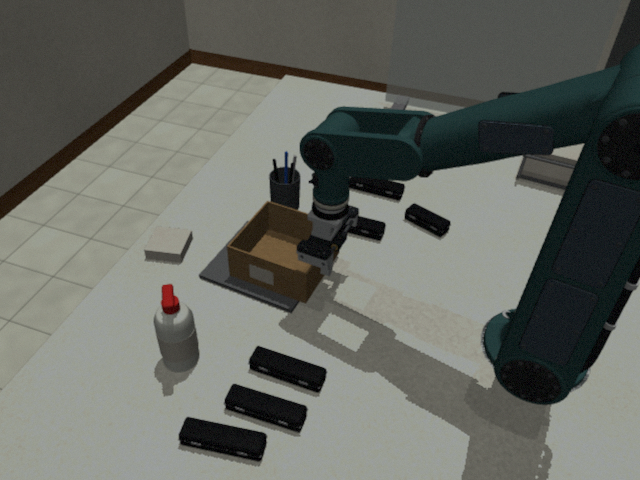

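It moved 13 mm forward and is square now at -0.100. I'll push another 7 to 8 mm, then back off.

>>> {"method": "drive_tool", "body": {
  "commands": [
    [[0,0,-0.015,0],[0,0,-0.015,0],[0,0,0,0],[0,0,0,0],[0,0,0.04,0],[0,0,0.08,0],[-0.14,0,0,0],[-0.14,0,0,0],[-0.14,0,0,0],[-0.14,0,0,0],[-0.14,-0.1,0,0],[-0.14,-0.1,0,0],[-0.14,-0.14,0,0],[-0.1,-0.14,0,0],[0,-0.14,0,0],[0,-0.14,0,0],[0,-0.14,0,0],[0,-0.14,0,0],[0,0,0,0]]
  ],
  "grip": 1
}}

```text
time: 21.1
tool_pos: [0.4675, 0.2406, 0.3006]
ee_rot: [-0.498, 1.569, 2.55]
wrist_force: [-0.7, -0.5, 0.2]
width: 0.094
```

```bash
python3 -c "
from h import *
for n in ['top','side','wrist']:
    s=snap(n,n+'7.png'); print(n)
    o=segs(s,.02,.112,minpix=100); show(o)
plan([.4558,.2392,.25],-1.60)
"
```

```text
top
c [ 0.83   -0.0069] size [0.093 0.043] ang -1.505 zt 0.033 n 514 px [315. 127.]
c [0.6542 0.2564] size [0.071 0.027] ang -0.615 zt 0.102 n 221 px [210. 192.]
c [ 0.6582 -0.2603] size [0.079 0.078] ang 0.957 zt 0.100 n 533 px [416. 193.]
c [ 0.5771 -0.0444] size [0.196 0.185] ang -0.098 zt 0.103 n 1238 px [335. 215.]
c [0.5646 0.4229] size [0.044 0.031] ang -1.285 zt 0.036 n 194 px [145. 226.]
c [ 0.4795 -0.2352] size [0.195 0.043] ang -0.009 zt 0.037 n 1255 px [402. 265.]
c [0.5176 0.2341] size [0.041 0.02 ] ang -1.556 zt 0.035 n 139 px [219. 246.]
c [ 0.4496 -0.4164] size [0.15  0.044] ang -0.035 zt 0.037 n 991 px [471. 278.]
c [0.4009 0.3343] size [0.031 0.03 ] ang 0.029 zt 0.037 n 128 px [177. 292.]
c [0.3976 0.2382] size [0.042 0.035] ang 1.567 zt 0.036 n 216 px [216. 293.]
c [ 0.2895 -0.3212] size [0.115 0.044] ang -0.365 zt 0.037 n 768 px [434. 340.]
side
c [ 0.4503 -0.4105] size [0.15 0.05] ang -0.067 zt 0.035 n 653 px [377. 183.]
c [ 0.2905 -0.3163] size [0.116 0.049] ang -0.364 zt 0.035 n 598 px [428. 217.]
c [ 0.5781 -0.0405] size [0.198 0.192] ang -0.101 zt 0.097 n 458
[... 350 characters left out ...]
size [0.15  0.044] ang 0.141 zt 0.036 n 2124 px [223. 437.]
wrist
c [ 0.5927 -0.0878] size [0.278 0.232] ang 1.472 zt 0.100 n 17300 px [553. 104.]
c [0.649  0.2712] size [0.073 0.031] ang -1.193 zt 0.105 n 1128 px [276.  59.]
c [0.5076 0.4167] size [0.151 0.044] ang 0.141 zt 0.035 n 3646 px [179. 189.]
c [0.4565 0.2395] size [0.15  0.045] ang -0.015 zt 0.035 n 4054 px [319. 211.]
c [0.4623 0.3336] size [0.15  0.043] ang 0.025 zt 0.035 n 3910 px [245. 215.]
c [ 0.2865 -0.2977] size [0.078 0.032] ang 0.116 zt 0.034 n 349 px [635. 287.]
now [0.4679 0.237  0.3014] phi -1.669 shift(cur axes) [ 0.206 -0.004  0.049] turn -0.0110 | shift in final axes [ 0.206 -0.007  0.049] q6 ~ 2.08 t 21.25 w 0.094
```

The carton now sits right, with about 12 mm overhang and yaw -0.10. I'll pick case B at (0.456,0.2395).

>>> {"method": "drive_tool", "body": {
  "commands": [
    [[0,0.01,0.047,-0.0124],[0.14,0,0,0],[0.14,0,0,0],[0.14,0,0,0],[0.14,0,0,0],[0.14,0,0,0],[0.14,0,0,0],[0.14,0,0,0],[0.1,0,0,0],[0.05,0,0,0],[0.04,0,0,0],[0,0,0,0],[0,0,0,0]]
  ]
}}

```text
time: 22.55
tool_pos: [0.4574, 0.2363, 0.0103]
ee_rot: [-2.81, 1.568, 0.311]
wrist_force: [-0.3, 0.1, 1.4]
width: 0.0941
```

```bash
python3 -c "
from h import *
plan([.456,.2395,.008],-1.591)
s=snap('wrist','w8.png'); s=snap('side'); show(segs(s,.02,.04,yr=(.1,.5)))"
```

```text
now [0.4574 0.2363 0.0103] phi -1.592 shift(cur axes) [ 0.009 -0.013  0.006] turn -0.0001 | shift in final axes [ 0.009 -0.013  0.006] q6 ~ 2.07 t 22.55 w 0.094
c [0.6534 0.2996] size [0.069 0.025] ang 0.691 zt 0.038 n 209 px [182. 360.]
c [0.4146 0.2418] size [0.067 0.045] ang -0.011 zt 0.035 n 734 px [307. 373.]
c [0.4612 0.3353] size [0.15  0.045] ang 0.020 zt 0.036 n 1871 px [266. 406.]
c [0.4562 0.2953] size [0.021 0.01 ] ang 0.354 zt 0.037 n 67 px [276. 388.]
c [0.5064 0.4198] size [0.15  0.044] ang 0.147 zt 0.036 n 2118 px [223. 437.]
```

View pics/w8.png

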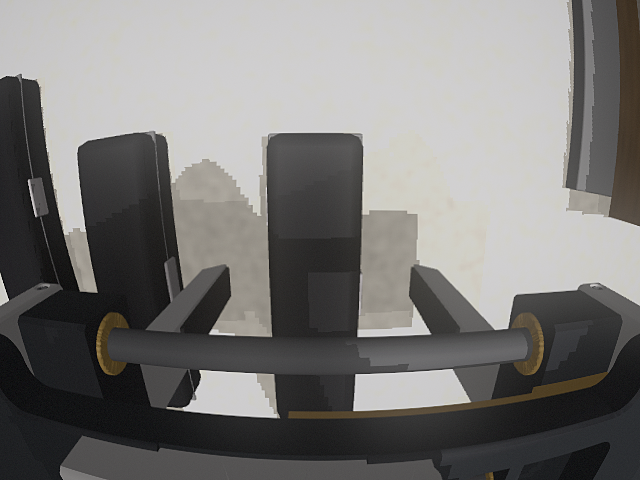

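Case B stands between the fingers at (315,230). I'll close and lift.

>>> {"method": "drive_tool", "body": {
  "commands": [
    [[0,-0.012,0,0],[0,0,0,0],[0,0,0,0],[0,0,0,0],[0,0,0,0],[0,0,0,0],[0,0,0,0],[-0.05,0,0,0],[-0.1,0,0,0],[-0.14,0,0,0],[-0.14,0,0,0],[-0.14,0,0,0],[-0.14,0,0,0],[-0.06,0,0,0],[0,0,0,0]]
  ],
  "grip": 0
}}

```text
time: 24.15
tool_pos: [0.4577, 0.2397, 0.2046]
ee_rot: [-2.764, 1.565, 0.356]
wrist_force: [-0.2, -0.2, -1.7]
width: 0.0418
```

```bash
python3 -c "
from h import *
plan([.5742,-.0798,.2],-1.671)
s=snap('wrist','w9.png')"
```

```text
now [0.4577 0.2397 0.2046] phi -1.592 shift(cur axes) [ 0.018  1.268 -0.492] turn 0.0127 | shift in final axes [ 0.018  1.225 -0.591] q6 ~ 1.53 t 24.15 w 0.042
```

View pics/w9.png

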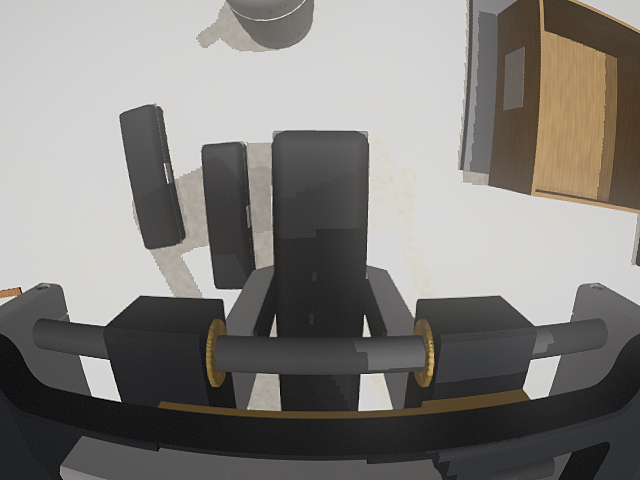

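>>> {"method": "drive_tool", "body": {
  "commands": [
    [[0,0,0,0.0127],[0,0.06,-0.03,0],[0,0.111,-0.054,0],[0,0.111,-0.054,0],[0,0.111,-0.054,0],[0,0.111,-0.054,0],[0,0.111,-0.054,0],[0,0.111,-0.054,0],[0,0.111,-0.054,0],[0,0.111,-0.054,0],[0,0.111,-0.054,0],[0,0.111,-0.053,0],[0,0.055,-0.022,0],[0,0,0,0],[0,0,0,0]]
  ]
}}

```text
time: 25.7
tool_pos: [0.5719, -0.0794, 0.2]
ee_rot: [-0.432, 1.568, 2.61]
wrist_force: [-0.2, -0.0, -1.5]
width: 0.0415
```

```bash
python3 -c "
from h import *
plan([.5742,-.0798,.026],-1.671)
s=snap('wrist','w10.png')"
```

```text
now [ 0.5719 -0.0794  0.2   ] phi -1.671 shift(cur axes) [ 0.696  0.002 -0.011] turn -0.0000 | shift in final axes [ 0.696  0.001 -0.009] q6 ~ 1.53 t 25.7 w 0.042
```

View pics/w10.png

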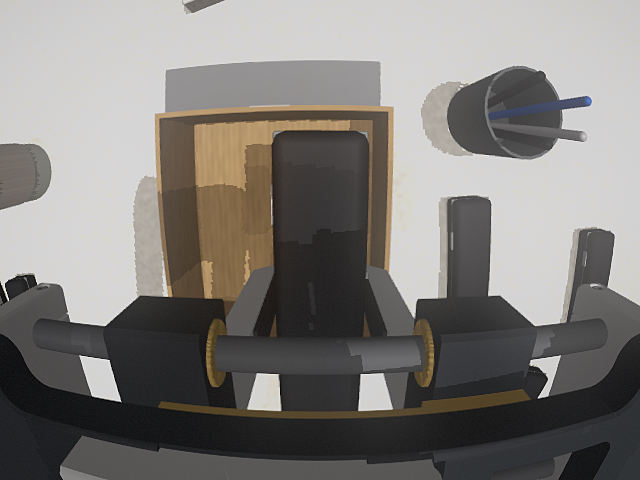

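The held case at (320,250) is aligned over the right side of the carton. I'll lower it.

>>> {"method": "drive_tool", "body": {
  "commands": [
    [[0.12,0,-0.01,0],[0.12,0,0,0],[0.12,0,0,0],[0.1,0,0,0],[0.08,0,0,0],[0.06,0,0,0],[0.04,0,0,0],[0.03,0,0,0],[0.02,0,0,0],[0,0,0,0],[0,0,0,0]]
  ]
}}

```text
time: 26.85
tool_pos: [0.5757, -0.0808, 0.0297]
ee_rot: [2.973, 1.569, -0.27]
wrist_force: [1.1, -0.2, -1.6]
width: 0.0421
```

>>> {"method": "drive_tool", "body": {
  "commands": [
    [[0,0,0,0],[0,0,0,0],[0,0,0,0],[0,0,0,0],[-0.02,0,0,0],[-0.05,0,0,0],[-0.08,0,0,0],[-0.12,0,0,0],[-0.14,0,0,0],[-0.14,0,0,0],[-0.14,0,0,0],[-0.14,0,0,0],[0,0,0,0]]
  ],
  "grip": 0.62
}}

```text
time: 28.15
tool_pos: [0.5778, -0.0812, 0.2448]
ee_rot: [3.0, 1.557, -0.242]
wrist_force: [-0.2, -0.3, 1.5]
width: 0.0583
```

```bash
python3 -c "
from h import *
s=snap('wrist','w11.png'); show(segs(s,.03,.07,xr=(.45,.7),yr=(-.16,.08))); show(segs(s,.09,.11,xr=(.45,.7),yr=(-.16,.08)))
s=snap('side'); show(segs(s,.02,.12,yr=(-.6,.6),minpix=100))
plan([.4618,.3342,.25],-1.545)
"
```

```text
c [ 0.5781 -0.0408] size [0.189 0.179] ang -0.098 zt 0.066 n 5013 px [271. 237.]
c [ 0.5763 -0.08  ] size [0.148 0.044] ang -0.100 zt 0.051 n 5750 px [319. 216.]
c [ 0.5784 -0.0411] size [0.196 0.186] ang -0.099 zt 0.103 n 4918 px [281. 221.]
c [ 0.582  -0.1172] size [0.368 0.22 ] ang -1.520 zt 0.097 n 8684 px [290. 239.]
c [ 0.4505 -0.4111] size [0.151 0.049] ang -0.061 zt 0.035 n 657 px [377. 184.]
c [ 0.2896 -0.3157] size [0.116 0.049] ang -0.327 zt 0.035 n 598 px [428. 218.]
c [ 0.8346 -0.0018] size [0.095 0.045] ang -1.401 zt 0.032 n 458 px [178. 244.]
c [0.6557 0.297 ] size [0.073 0.033] ang 0.684 zt 0.110 n 1272 px [179. 346.]
c [0.461 0.336] size [0.149 0.044] ang 0.025 zt 0.036 n 1872 px [266. 406.]
c [0.5064 0.4199] size [0.151 0.045] ang 0.147 zt 0.036 n 2124 px [223. 437.]
now [ 0.5757 -0.0807  0.2384] phi -1.671 shift(cur axes) [-0.05  -1.606  0.619] turn -0.0201 | shift in final axes [-0.047 -1.671  0.413] q6 ~ 2.17 t 28.25 w 0.058
```

View pics/w11.png

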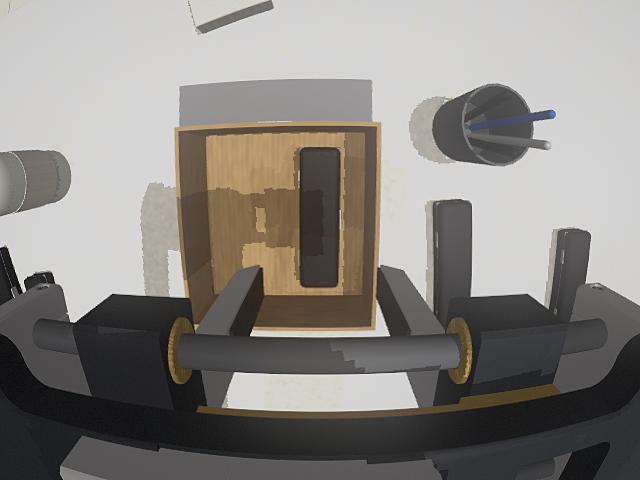

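The case lies flat in the right lane at (319,216), top at 0.051 m. Next is the middle left case at (0.462,0.334), with the fingers opened only 66 mm because of its neighbour.

>>> {"method": "drive_tool", "body": {
  "commands": [
    [[-0.04,0,0,-0.01],[0,0,0,-0.01],[0,-0.06,0.015,0],[0,-0.12,0.03,0],[0,-0.12,0.03,0],[0,-0.12,0.03,0],[0,-0.12,0.03,0],[0,-0.12,0.03,0],[0,-0.12,0.03,0],[0,-0.12,0.03,0],[0,-0.12,0.03,0],[0,-0.12,0.03,0],[0,-0.12,0.03,0],[0,-0.12,0.03,0],[0,-0.12,0.03,0],[0,-0.12,0.03,0],[0,-0.05,0.008,0],[0,0,0,0],[0,0,0,0]]
  ],
  "grip": 0.7
}}

```text
time: 30.15
tool_pos: [0.4612, 0.3335, 0.2457]
ee_rot: [1.029, 1.569, -2.088]
wrist_force: [0.2, -0.7, 0.1]
width: 0.0655
```

```bash
python3 -c "
from h import *
s=snap('wrist','w12.png'); show(segs(s,.02,.05,yr=(.1,.6)))
plan([.462,.3338,.008],-1.545)
"
```

```text
c [0.6434 0.2878] size [0.066 0.021] ang 1.260 zt 0.048 n 364 px [365.  47.]
c [0.5073 0.4176] size [0.15  0.044] ang 0.154 zt 0.035 n 5281 px [244. 167.]
c [0.4615 0.3341] size [0.15  0.044] ang 0.028 zt 0.035 n 5343 px [320. 209.]
now [0.4615 0.3332 0.246 ] phi -1.547 shift(cur axes) [ 0.952 -0.004 -0.002] turn -0.0003 | shift in final axes [ 0.952 -0.003 -0.002] q6 ~ 2.17 t 30.2 w 0.065
```

>>> {"method": "drive_tool", "body": {
  "commands": [
    [[0.14,-0.003,0,0],[0.14,0,0,0],[0.14,0,0,0],[0.14,0,0,0],[0.14,0,0,0],[0.1,0,0,0],[0.08,0,0,0],[0.04,0,0,0],[0.03,0,0,0],[0,0,0,0],[0,0,0,0]]
  ]
}}

```text
time: 31.3
tool_pos: [0.4623, 0.3351, 0.0101]
ee_rot: [-2.698, 1.569, 0.468]
wrist_force: [-0.3, -0.5, 0.9]
width: 0.0659
```

>>> {"method": "drive_tool", "body": {
  "commands": [
    [[0,0,0,0],[0,0,0,0],[0,0,0,0],[0,0,0,0],[0,0,0,0],[-0.05,0,0,0],[-0.1,0,0,0],[-0.14,0,0,0],[-0.14,0,0,0],[-0.14,0,0,0],[-0.14,0,0,0],[-0.06,0,0,0],[0,0,0,0]]
  ],
  "grip": 0
}}

```text
time: 32.6
tool_pos: [0.4626, 0.3357, 0.2046]
ee_rot: [-2.628, 1.565, 0.539]
wrist_force: [-0.7, -0.3, -2.0]
width: 0.0418
```

```bash
python3 -c "
from h import *
plan([.582,-.0032,.2],-1.671)
snap('wrist','w13.png')
"
```

```text
now [0.4626 0.3357 0.2046] phi -1.545 shift(cur axes) [ 0.017  1.367 -0.443] turn 0.0200 | shift in final axes [ 0.019  1.301 -0.611] q6 ~ 1.67 t 32.6 w 0.042
```

View pics/w13.png

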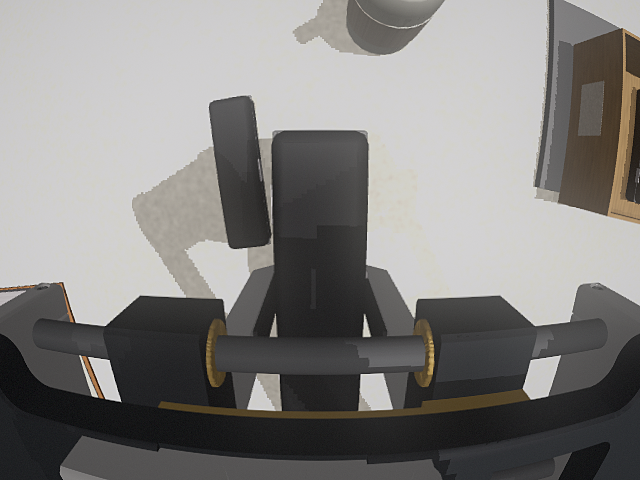

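>>> {"method": "drive_tool", "body": {
  "commands": [
    [[0,0,0,0.02],[0,0.05,-0.023,0],[0,0.1,-0.047,0],[0,0.1,-0.047,0],[0,0.1,-0.047,0],[0,0.1,-0.047,0],[0,0.1,-0.047,0],[0,0.1,-0.047,0],[0,0.1,-0.047,0],[0,0.1,-0.047,0],[0,0.1,-0.047,0],[0,0.1,-0.047,0],[0,0.1,-0.047,0],[0,0.1,-0.047,0],[0,0.05,-0.024,0],[0,0,0,0],[0,0,0,0]]
  ]
}}

```text
time: 34.35
tool_pos: [0.5802, -0.0034, 0.2005]
ee_rot: [-0.33, 1.569, 2.712]
wrist_force: [-0.7, -0.3, -2.6]
width: 0.0417
```

```bash
python3 -c "
from h import *
plan([.582,-.0032,.027],-1.671)
snap('wrist','w14.png')
"
```

```text
now [ 0.5802 -0.0034  0.2005] phi -1.671 shift(cur axes) [ 0.694 -0.001 -0.009] turn 0.0001 | shift in final axes [ 0.694 -0.002 -0.007] q6 ~ 1.67 t 34.35 w 0.042
```

View pics/w14.png

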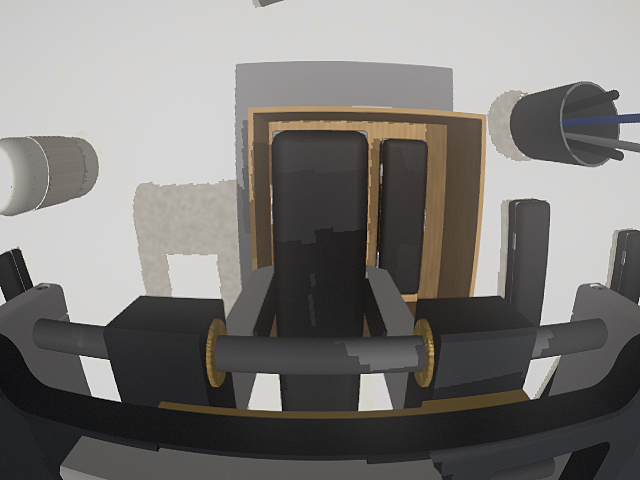

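The case is held at (320,250) over the left lane, and the first case is at (403,215). I'll lower and release it.

>>> {"method": "drive_tool", "body": {
  "commands": [
    [[0.12,0,-0.007,0],[0.12,0,0,0],[0.12,0,0,0],[0.1,0,0,0],[0.08,0,0,0],[0.06,0,0,0],[0.04,0,0,0],[0.03,0,0,0],[0.02,0,0,0],[0,0,0,0],[0,0,0,0]]
  ]
}}

```text
time: 35.5
tool_pos: [0.5831, -0.004, 0.0297]
ee_rot: [3.093, 1.569, -0.149]
wrist_force: [-0.1, 0.5, -1.7]
width: 0.0418
```

>>> {"method": "drive_tool", "body": {
  "commands": [
    [[0,0,0,0],[0,0,0,0],[0,0,0,0],[0,0,0,0],[-0.02,0,0,0],[-0.05,0,0,0],[-0.08,0,0,0],[-0.12,0,0,0],[-0.14,0,0,0],[-0.14,0,0,0],[-0.14,0,0,0],[-0.14,0,0,0],[0,0,0,0]]
  ],
  "grip": 0.62
}}

```text
time: 36.8
tool_pos: [0.5852, -0.0042, 0.2449]
ee_rot: [3.132, 1.557, -0.11]
wrist_force: [-0.2, 1.1, 0.5]
width: 0.0582
```

```bash
python3 -c "
from h import *
s=snap('wrist','w15.png'); show(segs(s,.03,.07,xr=(.45,.7),yr=(-.16,.08))); show(segs(s,.09,.11,xr=(.45,.7),yr=(-.16,.08)))
s=snap('side'); show(segs(s,.02,.12,yr=(-.6,.6),minpix=100))
plan([.507,.4175,.25],-1.425)
"
```

```text
c [ 0.578  -0.0414] size [0.189 0.179] ang -0.099 zt 0.066 n 4929 px [367. 238.]
c [ 0.5837 -0.0037] size [0.149 0.044] ang -0.099 zt 0.051 n 5726 px [320. 216.]
c [ 0.5764 -0.0802] size [0.149 0.045] ang -0.112 zt 0.051 n 5046 px [392. 209.]
c [ 0.5782 -0.0413] size [0.196 0.186] ang -0.101 zt 0.103 n 5006 px [358. 220.]
c [ 0.582  -0.1168] size [0.37 0.22] ang -1.519 zt 0.096 n 9041 px [290. 240.]
c [ 0.4507 -0.4104] size [0.149 0.05 ] ang -0.053 zt 0.035 n 643 px [377. 183.]
c [ 0.2916 -0.3147] size [0.118 0.045] ang -0.354 zt 0.035 n 602 px [428. 218.]
c [ 0.8277 -0.0029] size [0.098 0.044] ang -1.560 zt 0.032 n 461 px [178. 244.]
c [0.6546 0.2978] size [0.073 0.034] ang 0.705 zt 0.112 n 1283 px [179. 346.]
c [0.5063 0.4197] size [0.15  0.044] ang 0.141 zt 0.036 n 2125 px [223. 437.]
now [ 0.583  -0.004   0.2384] phi -1.671 shift(cur axes) [-0.048 -1.647  0.472] turn -0.0392 | shift in final axes [-0.046 -1.712  0.056] q6 ~ 2.11 t 36.9 w 0.058
```

View pics/w15.png

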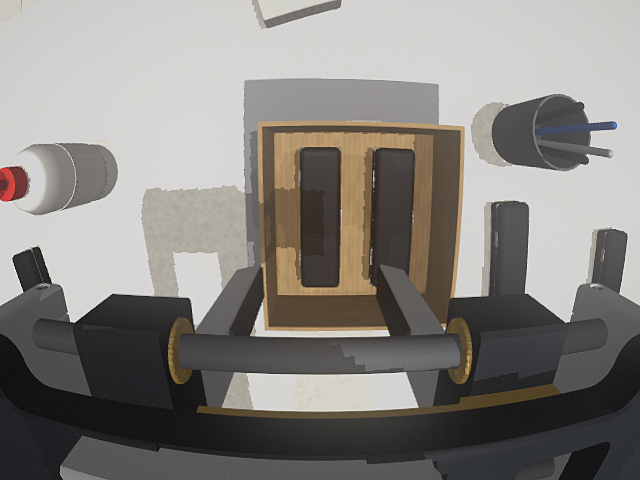

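Both cases lie flat side by side, tops at 0.051 m. Next is the far-left case at (0.507,0.4175).

>>> {"method": "drive_tool", "body": {
  "commands": [
    [[-0.06,0,0,-0.02],[-0.06,0,0,-0.019],[0,-0.06,0.002,0],[0,-0.122,0.004,0],[0,-0.122,0.004,0],[0,-0.122,0.004,0],[0,-0.122,0.004,0],[0,-0.122,0.004,0],[0,-0.122,0.004,0],[0,-0.122,0.004,0],[0,-0.122,0.004,0],[0,-0.122,0.004,0],[0,-0.122,0.004,0],[0,-0.122,0.004,0],[0,-0.122,0.004,0],[0,-0.122,0.004,0],[0,-0.066,0.002,0],[0,0,0,0],[0,0,0,0]]
  ],
  "grip": 0.8
}}

```text
time: 38.8
tool_pos: [0.5067, 0.4171, 0.2654]
ee_rot: [0.859, 1.569, -2.139]
wrist_force: [0.1, 0.3, -0.1]
width: 0.0751
```

```bash
python3 -c "
from h import *
s=snap('wrist','w16.png'); show(segs(s,.02,.05,yr=(.1,.6)))
plan([.507,.4175,.008],-1.425)
"
```

```text
c [0.653  0.2984] size [0.071 0.025] ang 0.743 zt 0.048 n 376 px [437.  99.]
c [0.5082 0.4181] size [0.146 0.045] ang 0.132 zt 0.035 n 4785 px [319. 206.]
now [0.5071 0.4166 0.2659] phi -1.428 shift(cur axes) [ 1.032e+00 -5.000e-03 -1.000e-03] turn -0.0004 | shift in final axes [ 1.032 -0.004 -0.   ] q6 ~ 2.11 t 38.85 w 0.075
```

>>> {"method": "drive_tool", "body": {
  "commands": [
    [[0.14,-0.004,0,0],[0.14,0,0,0],[0.14,0,0,0],[0.14,0,0,0],[0.14,0,0,0],[0.12,0,0,0],[0.1,0,0,0],[0.06,0,0,0],[0.05,0,0,0],[0,0,0,0],[0,0,0,0]]
  ]
}}

```text
time: 39.95
tool_pos: [0.5077, 0.4187, 0.0101]
ee_rot: [-2.77, 1.569, 0.516]
wrist_force: [0.2, 0.9, 0.6]
width: 0.0751
```

>>> {"method": "drive_tool", "body": {
  "commands": [
    [[0,0,0,0],[0,0,0,0],[0,0,0,0],[0,0,0,0],[0,0,0,0],[0,0,0,0],[-0.05,0,0,0],[-0.1,0,0,0],[-0.14,0,0,0],[-0.14,0,0,0],[-0.14,0,0,0],[-0.14,0,0,0],[-0.14,0,0,0],[0,0,0,0]]
  ],
  "grip": 0
}}

```text
time: 41.35
tool_pos: [0.5089, 0.4201, 0.2297]
ee_rot: [-2.678, 1.557, 0.609]
wrist_force: [0.1, -0.2, -0.0]
width: 0.0417
```

```bash
python3 -c "
from h import *
plan([.5837,-.0035,.22],-1.671)
snap('wrist','w17.png')
"
```

```text
now [0.5089 0.4201 0.2297] phi -1.426 shift(cur axes) [ 0.029  1.72  -0.051] turn 0.0390 | shift in final axes [ 0.039  1.656 -0.467] q6 ~ 1.67 t 41.35 w 0.042
```

View pics/w17.png

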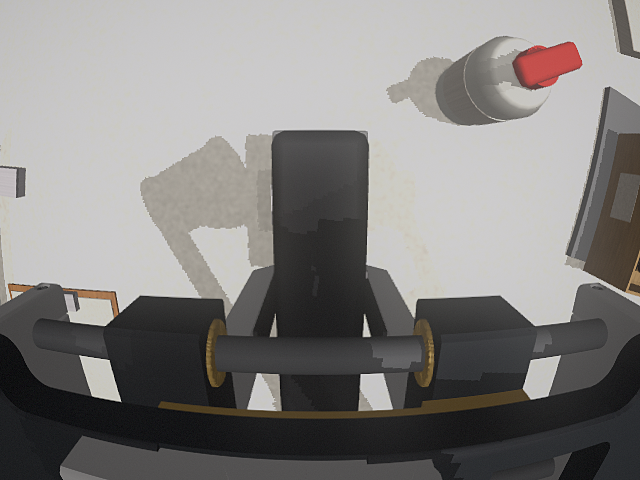

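The case is held, and the pump is at (510,85). I'll go sideways first, keeping clear of the pump, then forward.

>>> {"method": "drive_tool", "body": {
  "commands": [
    [[-0.04,0,0,0.0195],[-0.04,0,0,0.0195],[0,0.06,0,0],[0,0.13,0,0],[0,0.14,0,0],[0,0.14,0,0],[0,0.14,0,0],[0,0.14,0,0],[0,0.14,0,0],[0,0.14,0,0],[0,0.14,-0.04,0],[0,0.14,-0.08,0],[0,0.13,-0.1,0],[0,0.13,-0.1,0],[0,0.126,-0.1,0],[0,0.06,-0.047,0],[0,0,0,0],[0,0,0,0]]
  ]
}}

```text
time: 43.2
tool_pos: [0.5783, -0.0292, 0.2402]
ee_rot: [-0.334, 1.568, 2.707]
wrist_force: [-0.6, 0.5, -1.0]
width: 0.0415
```

```bash
python3 -c "
from h import *
plan([.5837,-.0035,.061],-1.671)
snap('wrist','w18.png')
"
```

```text
now [ 0.5783 -0.0292  0.2402] phi -1.671 shift(cur axes) [ 0.717 -0.104 -0.013] turn -0.0000 | shift in final axes [ 0.717 -0.104 -0.011] q6 ~ 1.67 t 43.2 w 0.042
```

View pics/w18.png

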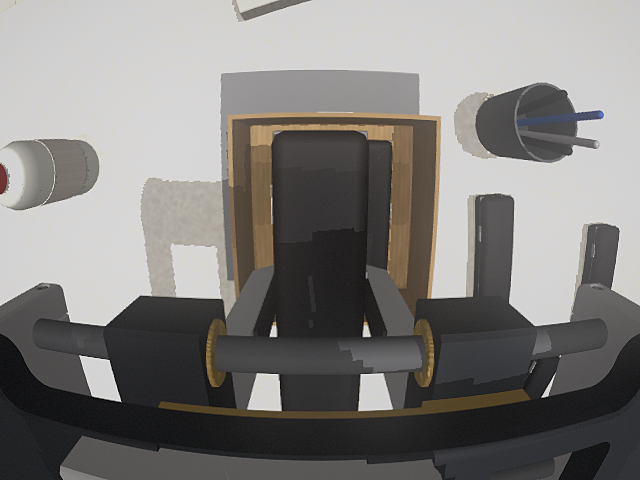

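>>> {"method": "drive_tool", "body": {
  "commands": [
    [[0,-0.052,-0.005,0],[0,-0.052,-0.006,0],[0.1,0,0,0],[0.12,0,0,0],[0.12,0,0,0],[0.12,0,0,0],[0.09,0,0,0],[0.06,0,0,0],[0.05,0,0,0],[0.03,0,0,0],[0.026,0,0,0],[0,0,0,0],[0,0,0,0]]
  ]
}}

```text
time: 44.55
tool_pos: [0.5849, -0.0045, 0.0632]
ee_rot: [3.115, 1.569, -0.128]
wrist_force: [0.2, 0.6, -0.9]
width: 0.0418
```

```bash
python3 -c "
from h import *
plan([.5837,-.0035,.0605],-1.671)
"
```

```text
now [ 0.5849 -0.0045  0.0632] phi -1.671 shift(cur axes) [ 0.011 -0.003  0.005] turn -0.0001 | shift in final axes [ 0.011 -0.003  0.005] q6 ~ 1.67 t 44.55 w 0.042
```

>>> {"method": "drive_tool", "body": {
  "commands": [
    [[0.006,0,0,0],[0,0,0,0],[0,0,0,0]]
  ]
}}

```text
time: 44.85
tool_pos: [0.5846, -0.0044, 0.0613]
ee_rot: [3.026, 1.57, -0.216]
wrist_force: [-0.5, 0.3, -0.8]
width: 0.0421
```

>>> {"method": "drive_tool", "body": {
  "commands": [
    [[0,0,0,0],[0,0,0,0],[0,0,0,0],[0,0,0,0],[-0.02,0,0,0],[-0.05,0,0,0],[-0.08,0,0,0],[-0.12,0,0,0],[-0.14,0,0,0],[-0.14,0,0,0],[-0.14,0,0,0],[-0.14,0,0,0],[0,0,0,0]]
  ],
  "grip": 0.62
}}

```text
time: 46.15
tool_pos: [0.5867, -0.0045, 0.2769]
ee_rot: [3.132, 1.557, -0.11]
wrist_force: [-0.3, 0.5, 0.7]
width: 0.058
```

```bash
python3 -c "
from h import *
s=snap('wrist','w19.png'); show(segs(s,.025,.06,xr=(.45,.7),yr=(-.16,.08))); show(segs(s,.072,.11,xr=(.45,.7),yr=(-.16,.08)))
s=snap('side'); show(segs(s,.02,.12,yr=(-.6,.6),minpix=100))
plan([.4508,-.413,.28],-1.615)
"
```

```text
c [ 0.5781 -0.0413] size [0.189 0.179] ang -0.097 zt 0.056 n 3303 px [362. 231.]
c [ 0.5767 -0.08  ] size [0.148 0.044] ang -0.107 zt 0.051 n 4571 px [386. 210.]
c [ 0.5781 -0.0413] size [0.196 0.186] ang -0.099 zt 0.102 n 6303 px [361. 227.]
c [ 0.5848 -0.0038] size [0.149 0.044] ang -0.110 zt 0.085 n 5785 px [320. 217.]
c [ 0.582  -0.1178] size [0.369 0.22 ] ang -1.523 zt 0.096 n 9420 px [289. 239.]
c [ 0.45   -0.4111] size [0.149 0.049] ang -0.027 zt 0.035 n 652 px [377. 184.]
c [ 0.2897 -0.3162] size [0.115 0.051] ang -0.375 zt 0.035 n 595 px [428. 218.]
c [ 0.8354 -0.001 ] size [0.097 0.045] ang -1.383 zt 0.032 n 455 px [178. 244.]
c [0.6557 0.2969] size [0.073 0.035] ang 0.687 zt 0.111 n 1287 px [179. 346.]
now [ 0.5848 -0.0044  0.2704] phi -1.671 shift(cur axes) [-0.04   1.68   0.369] turn -0.0090 | shift in final axes [-0.038  1.657  0.463] q6 ~ 0.87 t 46.25 w 0.058
```

View pics/w19.png

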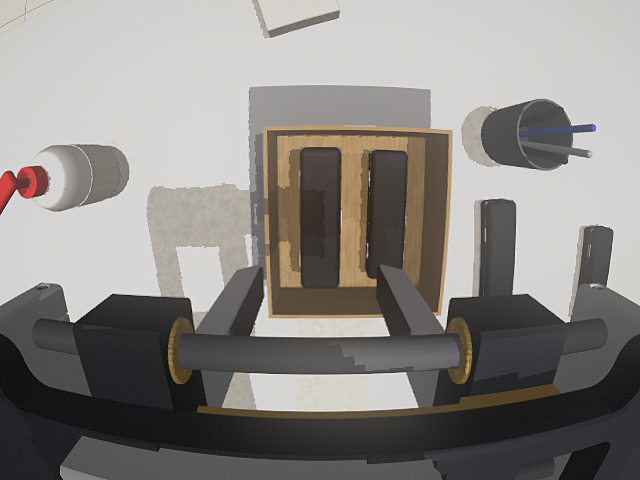

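The third case is stacked flat on the left lane, top at 0.085 m. The last one is on the right at (0.450,-0.413).

>>> {"method": "drive_tool", "body": {
  "commands": [
    [[-0.04,0,0,-0.009],[0,0.06,0.017,0],[0,0.118,0.033,0],[0,0.118,0.033,0],[0,0.118,0.033,0],[0,0.118,0.033,0],[0,0.118,0.033,0],[0,0.118,0.033,0],[0,0.118,0.033,0],[0,0.118,0.033,0],[0,0.118,0.033,0],[0,0.118,0.033,0],[0,0.118,0.033,0],[0,0.118,0.033,0],[0,0.118,0.033,0],[0,0.06,0.017,0],[0,0,0,0],[0,0,0,0]]
  ],
  "grip": 1
}}

```text
time: 48.05
tool_pos: [0.4503, -0.4118, 0.2778]
ee_rot: [-1.151, 1.569, 1.946]
wrist_force: [-0.5, 0.8, 0.4]
width: 0.0937
```

```bash
python3 -c "
from h import *
s=snap('wrist','w20.png'); show(segs(s,.02,.05,yr=(-.6,-.1)))
plan([.4508,-.413,.008],-1.607)
"
```

```text
c [ 0.6941 -0.2674] size [0.019 0.002] ang 1.310 zt 0.047 n 91 px [189.  16.]
c [ 0.6928 -0.2434] size [0.012 0.002] ang -1.146 zt 0.048 n 101 px [172.  21.]
c [ 0.6408 -0.2784] size [0.07  0.023] ang -0.770 zt 0.047 n 498 px [202.  57.]
c [ 0.6709 -0.2243] size [0.017 0.003] ang -0.391 zt 0.047 n 137 px [158.  39.]
c [ 0.6468 -0.225 ] size [0.013 0.002] ang 0.384 zt 0.047 n 64 px [158.  56.]
c [ 0.5691 -0.1335] size [0.195 0.004] ang -0.097 zt 0.047 n 1834 px [ 99. 130.]
c [ 0.4811 -0.2336] size [0.195 0.043] ang -0.012 zt 0.035 n 5172 px [175. 188.]
c [ 0.4517 -0.4146] size [0.147 0.044] ang -0.039 zt 0.035 n 4508 px [323. 204.]
c [ 0.3132 -0.3272] size [0.069 0.044] ang -0.342 zt 0.035 n 1514 px [260. 313.]
now [ 0.4508 -0.4113  0.2782] phi -1.614 shift(cur axes) [ 1.081e+00  8.000e-03 -1.000e-03] turn -0.0011 | shift in final axes [ 1.081  0.007 -0.   ] q6 ~ 0.87 t 48.1 w 0.094
```

>>> {"method": "drive_tool", "body": {
  "commands": [
    [[0.14,0.01,0,0],[0.14,0,0,0],[0.14,0,0,0],[0.14,0,0,0],[0.14,0,0,0],[0.14,0,0,0],[0.12,0,0,0],[0.06,0,0,0],[0.04,0,0,0],[0.018,0,0,0],[0,0,0,0],[0,0,0,0]]
  ]
}}

```text
time: 49.3
tool_pos: [0.4514, -0.4157, 0.0107]
ee_rot: [2.354, 1.568, -0.832]
wrist_force: [-0.1, 0.4, -0.2]
width: 0.0941
```

>>> {"method": "drive_tool", "body": {
  "commands": [
    [[0,0,0,0],[0,0,0,0],[0,0,0,0],[0,0,0,0],[0,0,0,0],[0,0,0,0],[0,0,0,0],[0,0,0,0],[-0.05,0,0,0],[-0.1,0,0,0],[-0.14,0,0,0],[-0.14,0,0,0],[-0.14,0,0,0],[-0.14,0,0,0],[-0.14,0,0,0],[-0.1,0,0,0],[0,0,0,0]]
  ],
  "grip": 0
}}

```text
time: 51.0
tool_pos: [0.4517, -0.4162, 0.2528]
ee_rot: [2.346, 1.56, -0.839]
wrist_force: [-0.3, 0.0, -0.6]
width: 0.0416
```

```bash
python3 -c "
from h import *
plan([.577,-.080,.25],-1.673)
snap('wrist','w21.png')
"
```

```text
now [ 0.4517 -0.4162  0.2528] phi -1.615 shift(cur axes) [ 0.004 -1.365 -0.442] turn 0.0093 | shift in final axes [ 0.011 -1.389 -0.361] q6 ~ 1.54 t 51.0 w 0.042
```

View pics/w21.png

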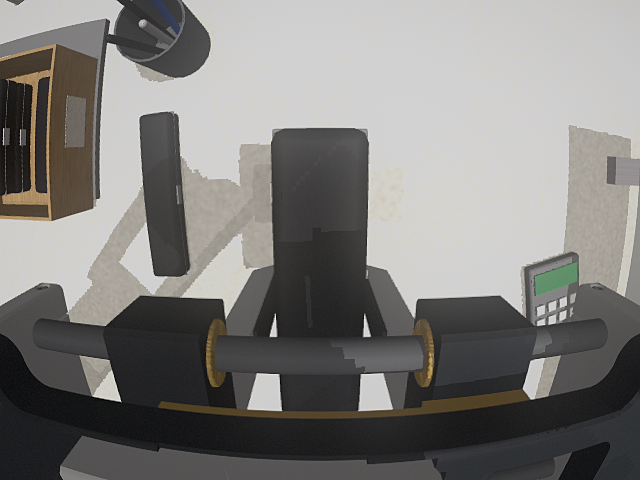

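It is held. I'll carry it to the right lane.

>>> {"method": "drive_tool", "body": {
  "commands": [
    [[0,0,0,0.0093],[0,-0.035,-0.01,0],[0,-0.11,-0.0285,0],[0,-0.11,-0.0285,0],[0,-0.11,-0.0285,0],[0,-0.11,-0.0285,0],[0,-0.11,-0.0285,0],[0,-0.11,-0.0285,0],[0,-0.11,-0.0285,0],[0,-0.11,-0.0285,0],[0,-0.11,-0.0285,0],[0,-0.11,-0.0285,0],[0,-0.11,-0.0285,0],[0,-0.11,-0.0285,0],[0,-0.035,-0.01,0],[0,0,0,0],[0,0,0,0]]
  ]
}}

```text
time: 52.75
tool_pos: [0.5754, -0.0789, 0.2456]
ee_rot: [0.408, 1.569, -2.836]
wrist_force: [-0.7, -0.5, -1.0]
width: 0.0419
```

```bash
python3 -c "
from h import *
plan([.577,-.080,.0605],-1.673)
snap('wrist','w22.png')
"
```

```text
now [ 0.5754 -0.0789  0.2456] phi -1.673 shift(cur axes) [ 0.74   0.003 -0.008] turn -0.0000 | shift in final axes [ 0.74   0.004 -0.007] q6 ~ 1.54 t 52.75 w 0.042
```

View pics/w22.png

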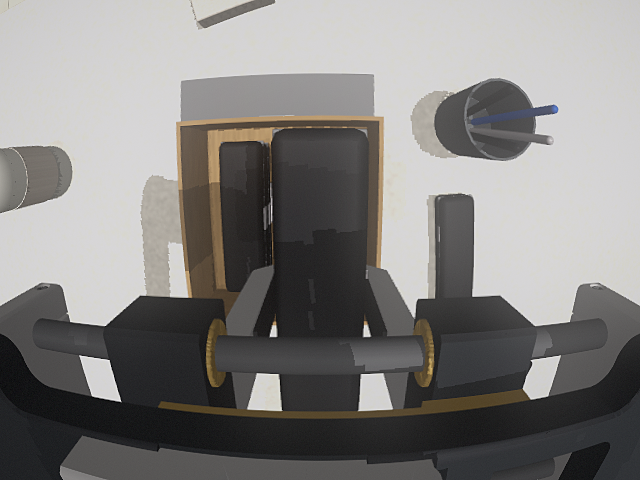

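>>> {"method": "drive_tool", "body": {
  "commands": [
    [[0.1,0.004,-0.007,0],[0.12,0,0,0],[0.12,0,0,0],[0.12,0,0,0],[0.1,0,0,0],[0.07,0,0,0],[0.05,0,0,0],[0.03,0,0,0],[0.03,0,0,0],[0,0,0,0],[0,0,0,0]]
  ]
}}

```text
time: 53.9
tool_pos: [0.5781, -0.0798, 0.0622]
ee_rot: [2.91, 1.569, -0.335]
wrist_force: [-0.0, -0.1, -0.4]
width: 0.0419
```

```bash
python3 -c "
from h import *
plan([.577,-.080,.0605],-1.673)
"
```

```text
now [ 0.5781 -0.0798  0.0622] phi -1.673 shift(cur axes) [0.007 0.001 0.004] turn -0.0000 | shift in final axes [0.007 0.001 0.004] q6 ~ 1.54 t 53.9 w 0.042
```

>>> {"method": "drive_tool", "body": {
  "commands": [
    [[0.003,0,0,0],[0,0,0,0],[0,0,0,0]]
  ]
}}

```text
time: 54.2
tool_pos: [0.5779, -0.0796, 0.0612]
ee_rot: [2.916, 1.57, -0.328]
wrist_force: [0.3, 0.1, -1.7]
width: 0.0417
```

>>> {"method": "drive_tool", "body": {
  "commands": [
    [[0,0,0,0],[0,0,0,0],[0,0,0,0],[0,0,0,0],[-0.02,0,0,0],[-0.05,0,0,0],[-0.08,0,0,0],[-0.12,0,0,0],[-0.14,0,0,0],[-0.14,0,0,0],[-0.14,0,0,0],[-0.14,0,0,0],[0,0,0,0]]
  ],
  "grip": 0.62
}}

```text
time: 55.5
tool_pos: [0.5799, -0.0801, 0.2766]
ee_rot: [3.006, 1.557, -0.238]
wrist_force: [1.3, -0.3, 0.5]
width: 0.0582
```

>>> {"method": "drive_tool", "body": {
  "commands": [
    [[-0.06,0,0.1,0],[0,0,0.12,0],[0,0,0.12,0],[0,0,0.12,0],[0,0,0.12,0],[0,0,0.12,0],[0,0,0.12,0],[0,0,0,0],[0,0,0,0]]
  ]
}}

```text
time: 56.4
tool_pos: [0.3736, -0.0586, 0.2835]
ee_rot: [2.963, 1.569, -0.282]
wrist_force: [-0.4, -0.8, -0.3]
width: 0.0582
```

```bash
python3 -c "
from h import *
for n in ['top','side','wrist']:
    s=snap(n,n+'99.png'); print(n); show(segs(s,.02,.12,minpix=100)); print('in'); show(segs(s,.075,.093,xr=(.45,.7),yr=(-.17,.1),minpix=200))
print(robot.get_obs()['time'])
"
```

```text
top
c [ 0.8326 -0.007 ] size [0.091 0.046] ang -1.424 zt 0.033 n 513 px [315. 127.]
c [0.6524 0.2574] size [0.068 0.023] ang -0.702 zt 0.115 n 256 px [210. 191.]
c [ 0.6582 -0.2603] size [0.078 0.078] ang 0.396 zt 0.101 n 594 px [416. 193.]
c [ 0.5771 -0.0444] size [0.196 0.185] ang -0.099 zt 0.103 n 1236 px [335. 215.]
c [ 0.5831 -0.0071] size [0.15  0.043] ang -0.112 zt 0.086 n 1067 px [314. 222.]
c [ 0.5771 -0.082 ] size [0.149 0.044] ang -0.107 zt 0.087 n 1093 px [344. 225.]
c [ 0.4795 -0.2352] size [0.195 0.043] ang -0.013 zt 0.037 n 1262 px [402. 265.]
c [ 0.2899 -0.3203] size [0.115 0.044] ang -0.384 zt 0.037 n 777 px [434. 340.]
in
c [ 0.583  -0.0073] size [0.15  0.043] ang -0.104 zt 0.086 n 1009 px [314. 221.]
c [ 0.577  -0.0821] size [0.149 0.043] ang -0.100 zt 0.087 n 1002 px [344. 224.]
side
c [ 0.5819 -0.1169] size [0.368 0.22 ] ang -1.518 zt 0.096 n 9534 px [289. 239.]
c [ 0.2897 -0.3166] size [0.115 0.049] ang -0.355 zt 0.035 n 596 px [428. 218.]
c [ 0.827  -0.0038] size [0.1   0.046] ang -1.565 zt 0.032 n 455 px [179. 244.]
c [0.6555 0.2963] size [0.073 0.034] ang 0.7
[... 468 characters left out ...]
0.131] ang 1.471 zt 0.102 n 6387 px [269.  74.]
c [ 0.5619 -0.0022] size [0.106 0.044] ang -0.112 zt 0.085 n 4533 px [251.  50.]
c [ 0.5534 -0.0764] size [0.1   0.044] ang -0.113 zt 0.085 n 4030 px [320.  49.]
c [ 0.4807 -0.231 ] size [0.195 0.043] ang -0.010 zt 0.035 n 5212 px [453. 109.]
c [ 0.2914 -0.3173] size [0.116 0.044] ang -0.381 zt 0.035 n 2412 px [517. 250.]
in
c [0.5605 0.0496] size [0.13  0.002] ang -0.099 zt 0.091 n 596 px [200.  56.]
c [ 0.562  -0.0019] size [0.106 0.043] ang -0.112 zt 0.085 n 3686 px [248.  46.]
c [ 0.5535 -0.0764] size [0.1   0.044] ang -0.113 zt 0.085 n 3642 px [320.  44.]
c [ 0.5379 -0.126 ] size [0.12  0.001] ang -0.100 zt 0.092 n 256 px [370.  55.]
56.55
```

View pics/top99.png

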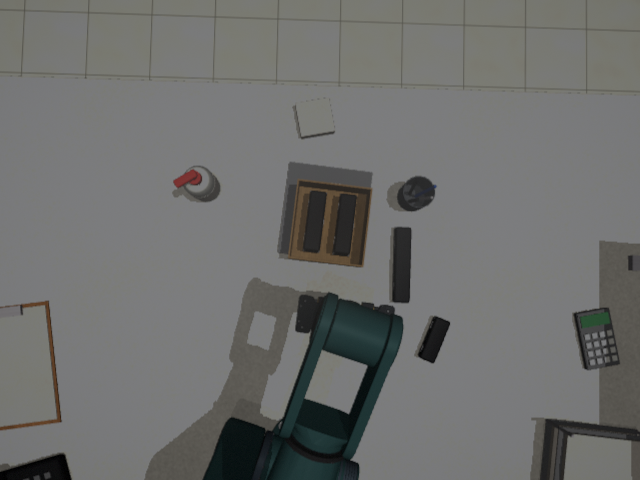

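View pics/side99.png

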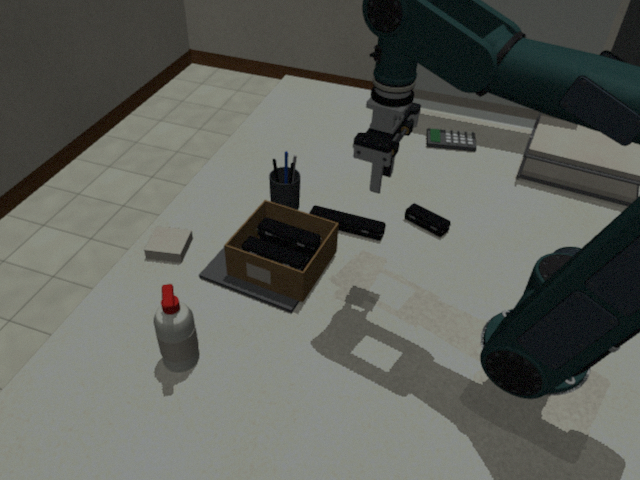

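All four cases are in, with two level tops at (314,221) and (344,224), below the rim. The short case is at (434,340), and the long case, pump and cup have not moved. Handing in.

```bash
python3 -c "
from h import *
print(robot.close_job())"
```

```text
the job is handed in; nothing more can be done
None
```

The job is done and handed in at about 57 s of the 210 s. All four middle-size cases are packed in the carton on the board.

- **Short case:** cleared first and laid flat at about (0.29, -0.32), roughly 315 mm to the side of the board's middle line.
- **Carton:** tipped onto its back against the board's near edge by pushing the top lip. It landed with about 33 mm of overhang, so I pushed its foot end about 20 mm forward while it was empty. It now overhangs about 12 mm, with yaw -0.10 against the board's -0.102.
- **Packing:** two layers of two, all flat. The top cases end at 0.085–0.087 m and the rim is at 0.102 m.
- **Left alone:** the long case, pump bottle and pen cup are where they started.

In the last pictures the arm was clear of everything. The top and side cameras disagreed by about 5 mm in y throughout. The wrist camera read between the two, so I used that or their mean. I saw no grip slip and no case knocked aside. The sampled wrist force readings were all under 3 N.

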